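# Close and latch the earthquake-kit box

### The arm

A 6-joint arm with a two-finger parallel gripper is mounted at the origin on the work surface. World frame = base frame: x ahead of the robot, y to its left, z up, the work surface at z = 0. Lengths are in mm, angles in rad, forces in N, time in s.
With the tool pointing down it reaches from about 350 to 875 mm from the base axis. Payload 4.2 kg.
Tool frame: the origin (TCP) lies at the very end of the fingers, on their centre line; the grasp point (between the pads) lies 19 mm behind it; z points along the fingers, y is the direction in which the jaws open and shut (so a half turn about z gives the same grasp; the last joint's range is limited). The gripper opens to 85 mm and grips with 20 to 120 N. Pads are 22 mm wide; open, the fingers measure 114 mm over their backs; the gripper's body (76 mm by 85 mm) begins 54 mm behind the grasp point. The pads swing forward as they close: fully open they stand 13 mm farther back than shut.
Start: joints at [1.465, 0.385, 0.008, 0, -1.194, -0.259], TCP at [222.944, 583.862, 231.312] pointing down, gripper open.
Joint ranges: [-3.14, 3.14], [-1.21, 2.06], [-1.07, 1.41], [-3.16, 2.05], [-2.99, -0.16], [-3.1, 3.1]. Speed limits (rad/s): [2.79, 2.79, 3.14, 3.14, 3.14, 3.14].

### API

Orientations are given as a unit quaternion [x, y, z, w].
In Python, from bench import read_state, get_image, camera_params, job_done gives the robot as it stands.
- The arm moves only by the tool send_rows, never from a script. Its arguments are lists of equal length, an entry for each row: "translation": the shift along the tool's x, y, z in m, a list of three; "yaw": the turn about the tool's z in degrees; "fingers": the closure in counts, from 0 (fully open) to 255 (shut). A call has 1 to 12 rows; each row is the pose to reach, as a shift and turn from the pose measured when the call began, along the tool's axes at that moment; what a row does not reach only later rows make up. A row lasts 1/10 s, in which the tool goes at most 50 mm and 8.59 degrees, less where a joint would pass 70% of its speed; a pose out of reach is approached as far as the arm can. A call with a gripper value outside its range is refused whole. The fingers move at their own pace and stop on an object; the grip force is fixed at half the most. Time passes only in rows, so rows that repeat a pose let the fingers close. It gives the time, the measured TCP pose, the force and the opening at its end, in the units of the state.
- read_state(): the state, without advancing time (a new reading comes with each control period).
- get_image(name): name is "side" or "top" or "wrist"; returns the picture (384x512x3 uint8, blue, green, red); there is no depth.
- camera_params(name): a dict with "mtx" (3x3 intrinsics, pixels), "k1" (the pictures are not rectified: a ray, as slopes to the right and down, at radius r is drawn at 1 + k1 r^2 times it, then the intrinsics apply), "rvec" (rotation vector, rad) and "tvec" (3), from world to camera coordinates, as OpenCV has them; the wrist camera has in their place "tool_from_camera" (4x4, takes a point from camera to tool coordinates, whose origin is the TCP and whose axes are the flange's). Camera axes: x right, y down, z forward; pixel columns grow to the right and rows downward; lengths in mm; the calibration is good to about 2 mm. A picture is of the moment at which its call begins: read the wrist's pose just before it. camera_params takes no time and is no camera call.
- job_done(): hands the job in, once; it reports no verdict.
The state is a dict: "clock": time; "joints": joint angles; "joint_vel": joint speeds; "joint_efforts": joint torques, N m; "position": TCP position; "ee_rot": TCP orientation; "contact_force": force on the tool from outside, world axes, zero at the start; "wrist_torque": the same for the moment, N m; "gripper_width": finger opening in mm.
Only numpy, scipy, OpenCV 4.12 (cv2) and the standard library are available. Lean on these libraries where they do the work, as an engineer would, in place of code of your own. Each camera call takes 0.05 s, during which the arm holds its last target.

### The job

The red earthquake-kit box in its tray on the hallway console has been left with its lid up. Swing the lid down onto its seal, hook the wire loop of the front latch over the lid's keeper, and press the latch lever down until it lies fully home against the box and the lid is pulled tight. Press firmly but do not force anything (the plastic cracks under a hard shove), and leave the keys, the coaster and the other things on the console where they are.

Things in the scene. Friction and masses are not known exactly. Their poses are not given: they have to be found in the camera images.
- tray: Shallow wooden tray, 219 (x) by 262 mm, floor 4 mm, rim 20 mm high, holding the red box. Origin: centre of its underside; x from the box's front (latch) to its back (hinge), z up. The heavy box stays put when pushed but stands anywhere in 29 mm of play, up to 14 mm nearer the front or back rim than the middle: that is not measured, find it by touch or sight. Sideways it is centred.
- lid (a joint): Lid's hinge, rad: larger is more open. Box frame: centre of the box's underside (on the tray's floor), axes as the tray's, mm. Box 170 (x) by 230 by 150 high; front wall at x -85. Lid: hinge at x 88.5, z 153; front face of the shut lid x -89.5, z 129 to 160, 238 wide. Stays where left, 1 to 5 N at the front moves it down; meets the springy seal at 0.028 (16 N per mm at the front); 0.005 when latched.
- lever (a joint): Black lever (60 mm long, 44 wide, middle of the front), pivot at box x -93.5, z 115; outer face 10 mm out of the pivot's plane, 12 at its tab (last 8 mm). Rad: 0 home (hanging down the wall, at its stop), 1.57 straight out. Stiff (0.07 N m): stays where left. Loop hooked, below 1.1 it squeezes the seal: 0.36 N m at 0.6 (7 to 10 N near the tab), then less; dead centre 0.075.
- loop (a joint): Wire loop, 53 mm wide, 5 mm wire, hinged on the lever 15 mm from its pivot; crossbar 47 mm from that hinge. Rad: lean of the loop outwards from upright = loop - lever (untouched: 2.54, folded over the lever). Swings freely (20 g); pushed past upright it falls against the lid. Keeper on the lid's face: 36 mm wide shelf, lid shut at z 144.5, trough 8 mm, then a lip 3 mm thick, 4 high.
- key_a: Brass key with a round bow, 4 mm high, 67 mm long, lying near the front of the box; leave alone.
- key_b: Steel key with a square bow, 4 mm high, 66 mm long, lying near the front of the box; leave alone.
- coaster: Blue glass evil-eye coaster, 92 mm across, 8 mm high; leave alone.
- cologne: Glass cologne bottle, 52 mm across, 150 mm high; leave alone.
- dish: White ceramic dish, 110 mm across, 30 mm high; leave alone.
- glasses_case: Wooden-brown spectacle case, 62 by 155 by 40 mm high; leave alone.
- shoehorn: Flat steel shoehorn, 195 mm long, 4 mm high; leave alone.

How it is judged (in metres and radians):
On the way, in this order (a step that is already met when the one before it is completed fails the run):
1. the lid is down on its seal (lid joint under 0.04) (value of joint lid below 0.04 rad), for 0.2 s.
2. the loop is swung up and over against the lid, behind the keeper's lip, with the lever still raised (value of joint loop below 1.6 rad and value of joint lever above 1 rad), for 0.2 s.
3. the lever is fully home (lever joint under 0.035) (value of joint lever below 0.035 rad), for 0.2 s.
At the end, for the whole second after the job is handed in: The lever lies fully home (within 0.035 rad, 2 mm at its tab), hooked on the keeper so that it holds the lid pulled tight against the seal (lid joint under 0.010 rad, under 2 mm at the front; loop joint under 0.2), and all is at rest (value of joint lever below 0.035 rad and value of joint lid below 0.01 rad and value of joint loop below 0.2 rad and velocity of joint lever between -0.05 and 0.05 rad/s); the robot touches nothing.
It fails at once if the robot presses the box (lid, latch) or its tray with more than 30 N (contact force between any of the fingers, the arm and tray above 30 N).
It fails at once if one of the other things on the console is moved by more than 15 mm (distance of any of key_a, key_b, coaster, cologne, dish, glasses_case, shoehorn from where it was at the start of the episode above 0.015 m).
It also fails if it takes over 64 s, if anything falls off the work surface, if the arm or the gripper's body presses on something with over 40 N, if the wrist force passes 120 N, or if a joint passes its speed limit or range.

## Working session

There is one attempt and no reset: what is moved stays moved. The work goes in short steps, Python scripts to look and compute and a tool call to move; the robot and the scene stay as the last step left them, time stands still between calls to the robot, and variables do not carry over. Pictures are saved under pics/ and viewed, and the job is handed in when it is done.

Besides the shell and the picture viewer there is one more tool, called after "Call:" as name(argument=value, ...) on one line, values as JSON. send_rows: Moves the arm, as the interface text tells. Its arguments: {"type":"object","properties":{"translation":{"type":"array","items":{"type":"array","items":{"type":"number"}}},"yaw":{"type":"array","items":{"type":"number"}},"fingers":{"type":"array","items":{"type":"number"}}},"required":["translation","yaw","fingers"]}

```bash
ls; mkdir -p pics; cat > h.py <<'E'
import numpy as np,cv2
from bench import *
from scipy.spatial.transform import Rotation as R
def cam(n):
    p=camera_params(n);K=np.array(p['mtx'],float);k1=p['k1']
    if 'rvec' in p:
        Rm=cv2.Rodrigues(np.array(p['rvec'],float))[0];t=np.array(p['tvec'],float).ravel()
        T=np.eye(4);T[:3,:3]=Rm.T;T[:3,3]=-Rm.T@t
    else:
        s=read_state();W=np.eye(4);W[:3,:3]=R.from_quat(s['ee_rot']).as_matrix();W[:3,3]=s['position']
        T=W@np.array(p['tool_from_camera'])
    return K,k1,T
def ray(c,uv):
    K,k1,T=c
    d=cv2.undistortPoints(np.array([[uv]],float),K,np.array([k1,0,0,0,0.]))[0,0]
    v=T[:3,:3]@np.array([d[0],d[1],1]);return T[:3,3],v/np.linalg.norm(v)
def onplane(c,uv,ax,val):
    o,v=ray(c,uv);return o+v*(val-o[ax])/v[ax]
def tri(l):
    A=np.zeros((3,3));b=np.zeros(3)
    for o,v in l:
        P=np.eye(3)-np.outer(v,v);A+=P;b+=P@o
    x=np.linalg.solve(A,b);return x,[np.linalg.norm((np.eye(3)-np.outer(v,v))@(x-o)) for o,v in l]
def proj(c,X):
    K,k1,T=c
    Ti=np.linalg.inv(T)
    return cv2.projectPoints(np.array([X],float).reshape(-1,1,3),cv2.Rodrigues(Ti[:3,:3])[0],Ti[:3,3],K,np.array([k1,0,0,0,0.]))[0].reshape(-1,2)
def save(n,f,z=1.5):
    im=get_image(n);cv2.imwrite('pics/'+f+'_raw.png',im)
    cv2.imwrite('pics/'+f+'.png',cv2.resize(im,None,fx=z,fy=z));return im
E
python3 - <<'E'
from h import *
print(read_state())
for n in ['side','top','wrist']:
    save(n,n+'0'); c=cam(n);print(n,c[0].round(1).tolist(),c[1],c[2].round(3).tolist())
E
```

```text
pics
{'clock': 0.0, 'joints': array([ 1.46458625e+00,  3.85561198e-01,  6.61517805e-03, -5.01816380e-04,
       -1.19399741e+00, -2.58602060e-01]), 'joint_vel': array([ 5.39680010e-04,  6.33044767e-04,  7.12792147e-05, -7.64786032e-04,
        9.54030649e-04, -7.88514598e-04]), 'joint_efforts': array([-2.22110175e-04, -3.92297137e+01,  1.88398325e+01,  4.18625593e+00,
       -4.66775353e-03,  1.25458364e-06]), 'position': array([222.75501709, 583.32638424, 230.214198  ]), 'ee_rot': array([ 9.83392698e-01, -1.81487174e-01, -1.50809258e-04,  1.08818800e-03]), 'contact_force': array([ 0.45112378, -0.31984085,  0.66676885]), 'wrist_torque': array([-0.02517837, -0.00798916, -0.01115162]), 'gripper_width': 85.52067108961946}
side [[348.9, 0.0, 252.9], [0.0, 348.9, 193.1], [0.0, 0.0, 1.0]] -0.10093522841901774 [[0.711, -0.441, 0.547, -70.764], [-0.703, -0.422, 0.573, -651.851], [-0.022, -0.792, -0.61, 796.935], [0.0, 0.0, 0.0, 1.0]]
top [[466.1, 0.0, 252.8], [0.0, 466.1, 191.4], [0.0, 0.0, 1.0]] 0.01432432631979091 [[-0.025, -0.995, 0.1, 431.456], [-1.0, 0.026, 0.013, -1.558], [-0.015, -0.099, -0.995, 1343.913], [0.0, 0.0, 0.0, 1.0]]
wrist [[274.4, 0.0, 255.1], [0.0, 274.4, 191.5], [0.0, 0.0, 1.0]] -0.025275343034391305 [[-0.357, -0.9, -0.248, 284.479], [-0.934, 0.345, 0.093, 559.124], [0.002, 0.265, -0.964, 373.087], [0.0, 0.0, 0.0, 1.0]]
```

View pics/side0.png

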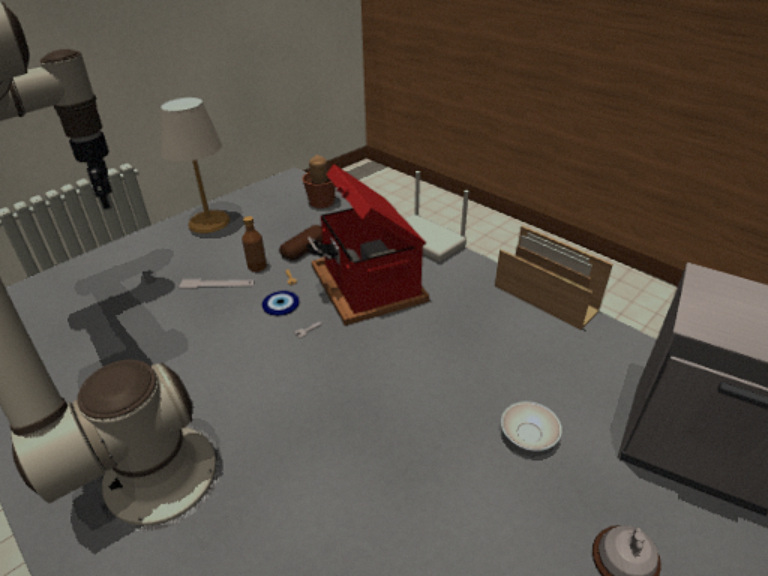

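View pics/top0.png

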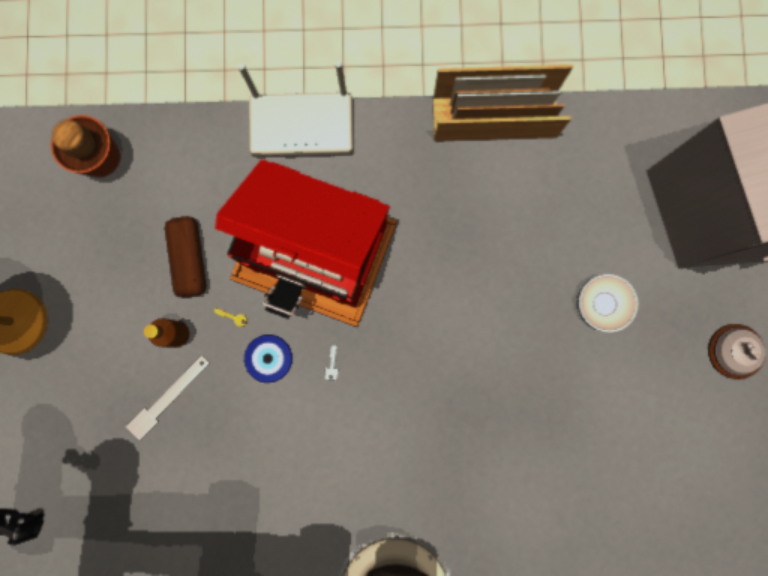

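```bash
python3 - <<'E'
import cv2
a=cv2.imread('pics/top0_raw.png')[100:225,135:275];cv2.imwrite('pics/tz.png',cv2.resize(a,None,fx=5,fy=4.8*5/4.8,interpolation=cv2.INTER_CUBIC)[:600])
a=cv2.imread('pics/side0_raw.png')[105:220,175:295];cv2.imwrite('pics/sz.png',cv2.resize(a,None,fx=5,fy=5,interpolation=cv2.INTER_CUBIC))
E
```

```text
(no output)
```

View pics/tz.png

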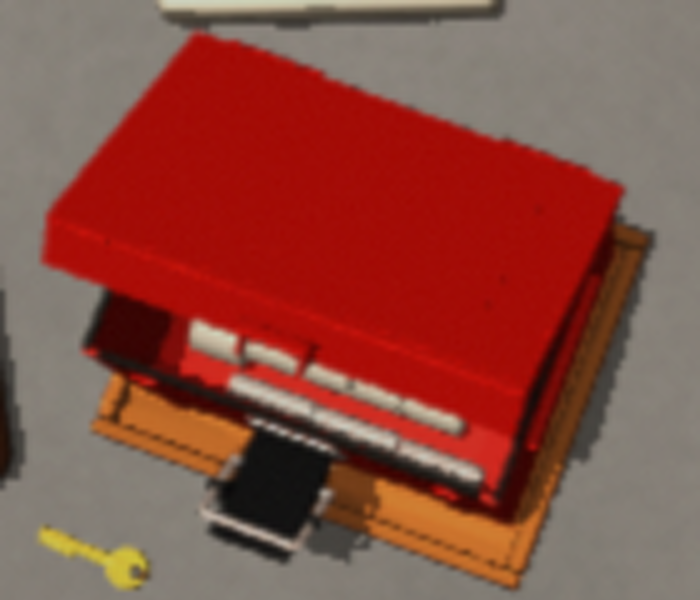

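View pics/sz.png

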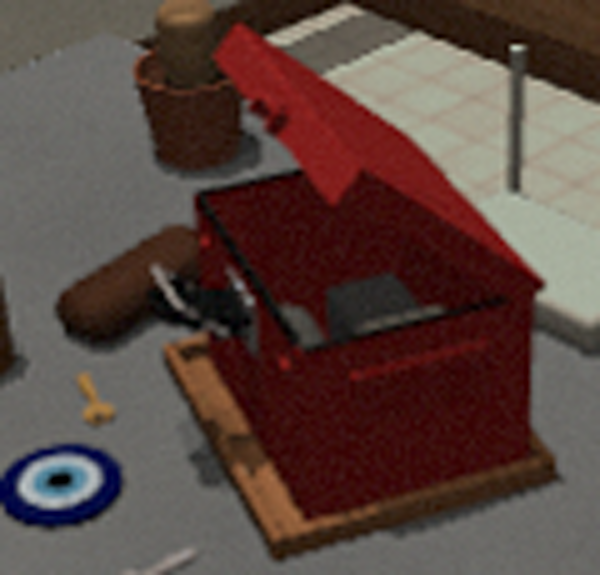

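View pics/wrist0.png

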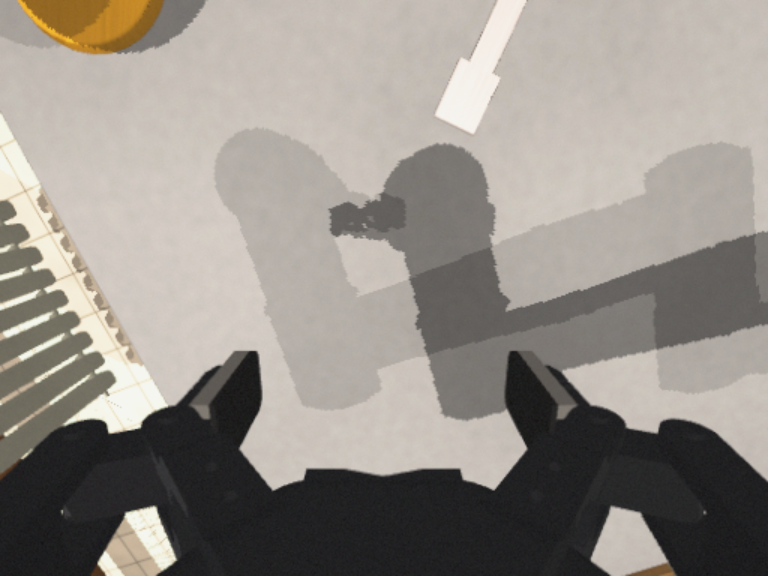

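```bash
python3 - <<'E'
from h import *
c=cam('top');s=cam('side')
z=lambda u,v:((u+.5)/5-.5+135,(v+.5)/5-.5+100)
sz=lambda u,v:((u+.5)/5-.5+175,(v+.5)/5-.5+105)
fl=onplane(c,z(95,424),2,18);fr=onplane(c,z(518,583),2,18);br=onplane(c,z(653,238),2,20)
print('fl',fl,'fr',fr,'br',br,np.linalg.norm(fl-fr),np.linalg.norm(fr-br))
for a,b in((fl,fr),): 
    d=(a-b)/np.linalg.norm(a-b);print('yaw of ydir',np.degrees(np.arctan2(-d[0],d[1])))
d=fr-br;print('yaw of x',np.degrees(np.arctan2(-d[1],-d[0])))
print('side fr',onplane(s,sz(277,545),2,18),onplane(s,sz(165,348),2,20),onplane(s,sz(555,463),2,20))
# box rim corners z=154
print('box FL',onplane(c,z(85,350),2,154),'FR',onplane(c,z(500,505),2,154), tri([ray(c,z(85,350)),ray(s,sz(198,196))]),tri([ray(c,z(500,505)),ray(s,sz(300,350))]))
E
```

```text
fl [591.8939186  299.21606966  18.        ] fr [494.45690787  58.29833832  18.        ] br [691.01759035 -23.86660684  20.        ] 259.8755939525475 213.0520596327209
yaw of ydir -22.020427470304163
yaw of x -22.685567711613636
side fr [493.46268828  54.17276023  18.        ] [588.314578   293.86680339  20.        ] [690.37063577 -24.60754627  20.        ]
box FL [614.07903656 273.40047848 154.        ] FR [528.1724245   60.52383865 154.        ] (array([616.02572671, 271.90913113, 153.97491239]), [np.float64(2.4523353872636418), np.float64(2.452335387263552)]) (array([528.53298498,  59.6406278 , 159.04540693]), [np.float64(0.9886162753790204), np.float64(0.9886162753790356)])
```

Call:
send_rows(translation=[[0.035, 0.025, -0.005], [0.07, 0.05, -0.01], [0.105, 0.075, -0.02], [0.14, 0.1, -0.02], [0.175, 0.125, -0.02], [0.21, 0.15, -0.02], [0.245, 0.175, -0.02], [0.28, 0.2, -0.02], [0.315, 0.225, -0.02], [0.35, 0.25, -0.02], [0.369, 0.2626, -0.02], [0.369, 0.2626, -0.02]], yaw=[0, 0, 0, 0, 0, 0, 0, 0, 0, 1.4, 1.4, 1.4], fingers=[0, 0, 0, 0, 0, 0, 0, 0, 0, 0, 0, 0])

```text
clock: 1.35
position: [474.7, 204.2, 250.6]
ee_rot: [0.981, -0.196, -0.0, 0.001]
contact_force: [0.0, -0.3, 0.1]
gripper_width: 85.5
```

```bash
python3 - <<'E'
from h import *
s=read_state();print(s['position'],s['ee_rot'],s['clock'],s['contact_force'])
save('wrist','w1');save('side','s1')
c=cam('wrist');print(c[2].round(3).tolist())
E
```

```text
[474.7315826  204.21264279 250.57981129] [ 9.80696514e-01 -1.95532000e-01 -3.35275770e-04  1.21313190e-03] 1.35 [ 0.03214793 -0.33156843  0.06683255]
[[-0.381, -0.891, -0.246, 534.874], [-0.925, 0.368, 0.099, 180.22], [0.003, 0.265, -0.964, 393.245], [0.0, 0.0, 0.0, 1.0]]
```

View pics/w1.png

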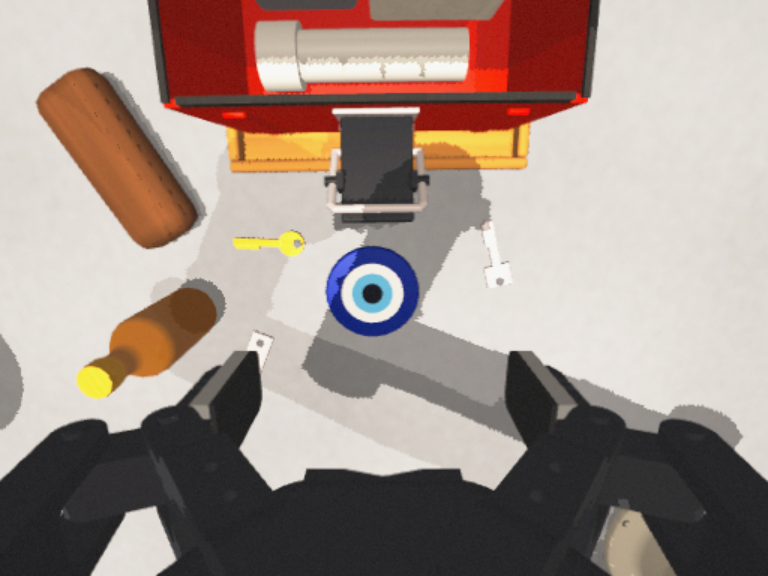

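View pics/s1.png

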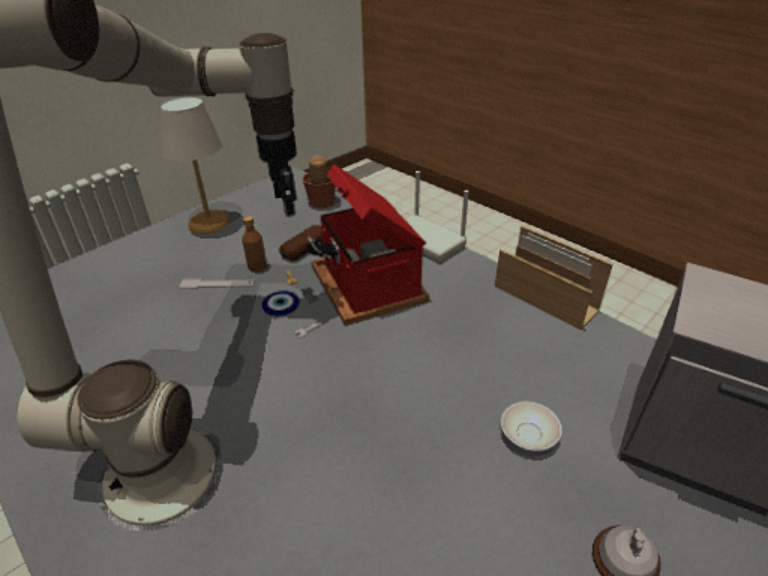

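```bash
python3 - <<'E'
import cv2
a=cv2.imread('pics/w1_raw.png')[60:160,200:300];cv2.imwrite('pics/wz.png',cv2.resize(a,None,fx=6,fy=6,interpolation=cv2.INTER_CUBIC))
a=cv2.imread('pics/s1_raw.png')[110:200,185:295];cv2.imwrite('pics/sz1.png',cv2.resize(a,None,fx=6,fy=6,interpolation=cv2.INTER_CUBIC))
E
```

```text
(no output)
```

View pics/wz.png

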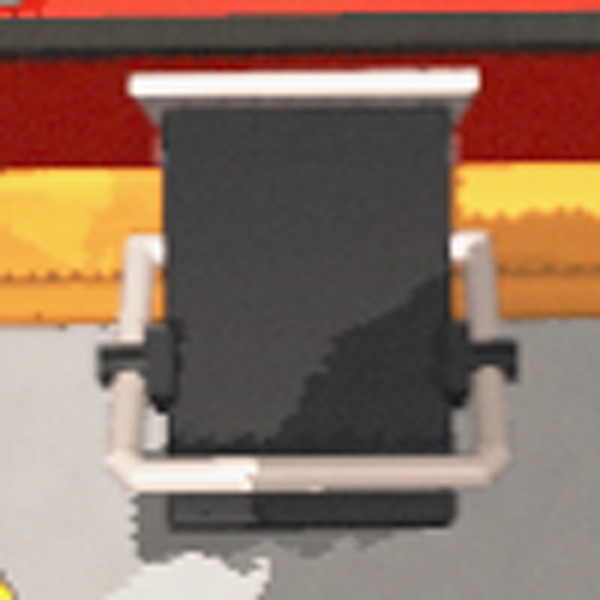

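View pics/sz1.png

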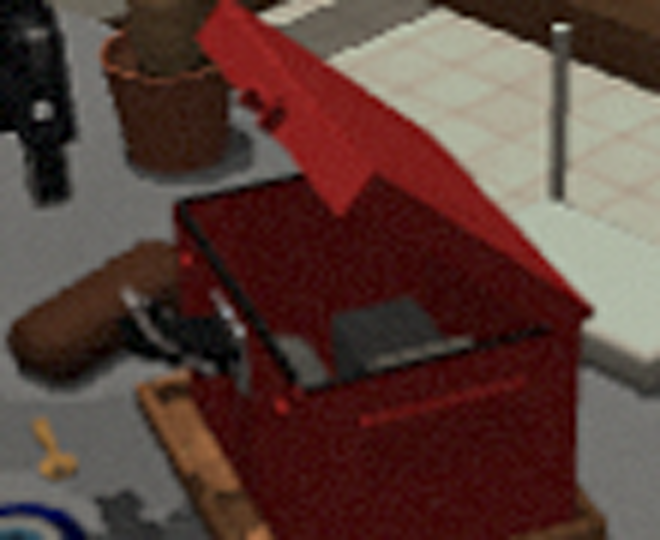

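```bash
cat >> h.py <<'E'
def wz(u,v,s=6,ox=200,oy=60): return ((u+.5)/s-.5+ox,(v+.5)/s-.5+oy)
YAW=np.radians(-22.4)
EX=np.array([np.cos(YAW),np.sin(YAW),0]);EY=np.array([-np.sin(YAW),np.cos(YAW),0])
TRAY=np.array([641.5,137.7,0])
def tobox(P,off,C=TRAY):
    d=np.asarray(P)-C; return np.array([d@EX-off,d@EY,d[2]-4])
E
python3 - <<'E'
from h import *
# wrist pose at w1
s=read_state();c=cam('wrist');sc=cam('side')
print('yaw tool',np.degrees(np.arctan2(*(R.from_quat(s['ee_rot']).as_matrix()[[1,0],0]))))
q=lambda u,v:((u+.5)/1.5-.5,(v+.5)/1.5-.5)
for n,p,z in [('rimL',q(163,102),154),('rimR',q(588,100),154),('trayFL',q(231,168),20),('trayFR',q(527,164),20)]:
    P=onplane(c,p,2,z);print(n,P.round(1),tobox(P,0).round(1))
print('mid tray front row', tobox(onplane(c,q(300,170),2,19),0),tobox(onplane(c,q(480,167),2,19),0))
sz=lambda u,v:wz(u,v,6,185,110)
for n,a,b in [('rimL',q(163,102),sz(178,205)),('rimR',q(588,100),sz(302,388)),
   ('barR',wz(500,475),sz(178,352)),('barL',wz(115,472),sz(128,292)),('levtipR',wz(455,522),sz(163,358))]:
    X,r=tri([ray(c,a),ray(sc,b)]);print(n,X.round(1),tobox(X,0).round(1),np.round(r,1))
E
```

```text
yaw tool -22.38300408813134
rimL [615.5 275.1 154. ] [-76.4 117.2 150. ]
rimR [528.8  61.8 154. ] [ -75.3 -113.1  150. ]
trayFL [590.4 300.   20. ] [-109.1  130.6   16. ]
trayFR [494.9  59.4  20. ] [-105.7 -128.2   16. ]
mid tray front row [-110.99801132   70.35125552   15.        ] [-108.401045    -87.36258712   15.        ]
rimL [618.2 274.5 152. ] [-73.6 117.7 148. ] [2.5 2.5]
rimR [530.6  62.2 157.4] [ -73.7 -112.1  153.4] [2.2 2.2]
barR [513.9 158.9 145.1] [-126.   -29.1  141.1] [8.6 8.6]
barL [531.2 214.2 154.1] [-131.1   28.7  150.1] [2.1 2.1]
levtipR [509.2 167.3 139.8] [-133.6  -23.   135.8] [8.6 8.6]
```

```bash
sed -i 's/^TRAY=.*/TRAY=np.array([641.5,137.7,0])+1.5*EY/' h.py; cat >> h.py <<'E'
OFF=9.5
def b2w(x,y,z): return TRAY+(x+OFF)*EX+y*EY+np.array([0,0,z+4])
E
python3 - <<'E'
from h import *
c=cam('wrist');t=cam('top')
im=cv2.imread('pics/w1_raw.png')
for L in (1.2,1.4,1.57,1.75,1.9,2.1):
    d=np.array([-np.sin(L),-np.cos(L)]);n=np.array([-np.cos(L),np.sin(L)])
    P=np.array([-93.5,115]); tip=P+60*d+12*n; h=P+15*d
    lean=2.54-L; bar=h+47*np.array([-np.sin(lean),np.cos(lean)])
    pts=[(tip,-22),(tip,22),(P+10*n,22),(h,-26.5),(bar,-26.5),(bar,26.5)]
    W=[b2w(p[0],y,p[1]) for p,y in pts]
    print(L,'tip',tip.round(),'bar',bar.round())
    uv=proj(c,W); print('  wz',((uv-[200,60]+.5)*6-.5).round(0).tolist())
    uv=proj(t,W); print('  tz',((uv-[135,100]+.5)*5-.5).round(0).tolist())
E
```

```text
1.2 tip [-154.  104.] bar [-153.  120.]
  wz [[440.0, 517.0], [184.0, 517.0], [165.0, 154.0], [475.0, 232.0], [475.0, 523.0], [148.0, 524.0]]
  tz [[293.0, 570.0], [216.0, 540.0], [250.0, 437.0], [331.0, 491.0], [297.0, 570.0], [203.0, 534.0]]
1.4 tip [-155.  117.] bar [-151.  132.]
  wz [[445.0, 530.0], [178.0, 530.0], [164.0, 140.0], [477.0, 236.0], [481.0, 517.0], [140.0, 517.0]]
  tz [[289.0, 570.0], [211.0, 540.0], [251.0, 434.0], [330.0, 492.0], [295.0, 565.0], [201.0, 529.0]]
1.57 tip [-154.  127.] bar [-147.  142.]
  wz [[450.0, 530.0], [172.0, 530.0], [163.0, 128.0], [478.0, 236.0], [488.0, 499.0], [132.0, 499.0]]
  tz [[287.0, 567.0], [209.0, 537.0], [252.0, 431.0], [329.0, 492.0], [295.0, 557.0], [200.0, 521.0]]
1.75 tip [-150.  138.] bar [-142.  151.]
  wz [[455.0, 517.0], [165.0, 517.0], [163.0, 115.0], [479.0, 234.0], [495.0, 465.0], [123.0, 465.0]]
  tz [[286.0, 560.0], [207.0, 530.0], [253.0, 427.0], [329.0, 491.0], [297.0, 546.0], [201.0, 509.0]]
1.9 tip [-146.  146.] bar [-136.  158.]
  wz [[460.0, 495.0], [159.0, 495.0], [163.0, 105.0], [481.0, 229.0], [501.0, 425.0], [116.0, 425.0]]
  tz [[287.0, 552.0], [207.0, 522.0], [254.0, 425.0], [329.0, 489.0], [299.0, 534.0], [203.0, 497.0]]
2.1 tip [-139.  156.] bar [-126.  165.]
  wz [[466.0, 450.0], [151.0, 450.0], [164.0, 93.0], [483.0, 219.0], [508.0, 356.0], [106.0, 356.0]]
  tz [[289.0, 538.0], [209.0, 507.0], [256.0, 422.0], [329.0, 487.0], [304.0, 516.0], [207.0, 479.0]]
```

```bash
python3 - <<'E'
from h import *
t=cam('top')
for th in (.5,.6,.7,.8,.9,1.0,1.1):
    f=np.array([88.5-178*np.cos(th)+7*np.sin(th),153+178*np.sin(th)+7*np.cos(th)])
    b=np.array([88.5-178*np.cos(th)-24*np.sin(th),153+178*np.sin(th)-24*np.cos(th)])
    uv=proj(t,[b2w(f[0],119,f[1]),b2w(f[0],-119,f[1]),b2w(b[0],119,b[1])])
    print(th,f.round(),b2w(f[0],0,f[1]).round(),((uv-[135,100]+.5)*5-.5).round(0).tolist())
E
```

```text
0.5 [-64. 244.] [591. 160. 248.] [[46.0, 274.0], [511.0, 451.0], [48.0, 312.0]]
0.6 [-54. 259.] [601. 156. 263.] [[46.0, 249.0], [517.0, 428.0], [46.0, 293.0]]
0.7 [-43. 273.] [611. 152. 277.] [[48.0, 221.0], [524.0, 402.0], [45.0, 270.0]]
0.8 [-30. 286.] [623. 147. 290.] [[52.0, 190.0], [533.0, 373.0], [45.0, 244.0]]
0.9 [-17. 297.] [635. 142. 301.] [[57.0, 157.0], [543.0, 341.0], [48.0, 215.0]]
1.0 [ -2. 307.] [649. 136. 311.] [[64.0, 122.0], [554.0, 307.0], [52.0, 183.0]]
1.1 [ 14. 315.] [664. 130. 319.] [[73.0, 86.0], [566.0, 271.0], [58.0, 149.0]]
```

```bash
cat >> h.py <<'E'
def rel(box):
    s=read_state();M=R.from_quat(s['ee_rot']).as_matrix()
    return [(M.T@(b2w(*b)-s['position'])/1000).round(4).tolist() for b in box]
def here():
    s=read_state();p=s['position']; d=p-TRAY
    M=R.from_quat(s['ee_rot']).as_matrix()
    print('t',s['clock'],'box',np.round([d@EX-OFF,d@EY,p[2]-4],1),'F box',np.round([s['contact_force']@EX,s['contact_force']@EY,s['contact_force'][2]],1),'w',round(s['gripper_width'],1),'yaw',round(float(np.degrees(np.arctan2(M[1,0],M[0,0]))),2))
E
python3 - <<'E'
from h import *
here()
print(rel([(-190,0,300),(-100,0,310),(-16,0,310),(-16,0,275)]))
E
```

```text
t 1.45 box [-190.7   -2.1  246.7] F box [-0.3 -0.1  0.5] w 85.6 yaw -22.38
[[0.0007, -0.002, -0.0533], [0.0907, -0.002, -0.0634], [0.1747, -0.002, -0.0634], [0.1747, -0.002, -0.0284]]
```

Call:
send_rows(translation=[[0.0, 0.0, -0.03], [0.02, 0.0, -0.06], [0.055, -0.002, -0.0634], [0.09, -0.002, -0.0634], [0.13, -0.002, -0.0634], [0.165, -0.002, -0.0634], [0.1747, -0.002, -0.0634], [0.1747, -0.002, -0.045], [0.1747, -0.002, -0.0284], [0.1747, -0.002, -0.0284]], yaw=[0, 0, 0, 0, 0, 0, 0, 0, 0, 0], fingers=[255, 255, 255, 255, 255, 255, 255, 255, 255, 255])

```text
clock: 2.45
position: [634.1, 142.6, 276.0]
ee_rot: [0.981, -0.193, -0.003, 0.002]
contact_force: [0.4, -0.8, 0.1]
gripper_width: -0.2
```

```bash
python3 - <<'E'
from h import *
here();save('side','s2')
L=[]
for th in (.7,.62,.54,.46,.38,.3,.22,.14,.08,.05):
    L.append((88.5-160*np.cos(th)+7*np.sin(th)+11,0,153+160*np.sin(th)+7*np.cos(th)))
print(np.round(L,1).tolist());print(rel(L))
a=cv2.imread('pics/s2_raw.png')[60:210,150:310];cv2.imwrite('pics/sz2.png',cv2.resize(a,None,fx=4,fy=4,interpolation=cv2.INTER_CUBIC))
E
```

```text
t 2.45 box [-1.82e+01  2.00e-01  2.72e+02] F box [ 0.7 -0.6  0.1] w -0.2 yaw -22.3
[[-18.4, 0.0, 261.4], [-26.7, 0.0, 251.7], [-34.1, 0.0, 241.3], [-40.8, 0.0, 230.3], [-46.5, 0.0, 218.8], [-51.3, 0.0, 207.0], [-55.1, 0.0, 194.7], [-58.0, 0.0, 182.3], [-59.4, 0.0, 172.8], [-60.0, 0.0, 168.0]]
[[-0.001, 0.0004, 0.0125], [-0.0092, 0.0004, 0.0223], [-0.0167, 0.0003, 0.0327], [-0.0233, 0.0002, 0.0437], [-0.029, 0.0002, 0.0552], [-0.0338, 0.0001, 0.0671], [-0.0376, 0.0001, 0.0793], [-0.0404, 0.0, 0.0918], [-0.0418, -0.0, 0.1013], [-0.0423, -0.0, 0.1061]]
```

View pics/sz2.png

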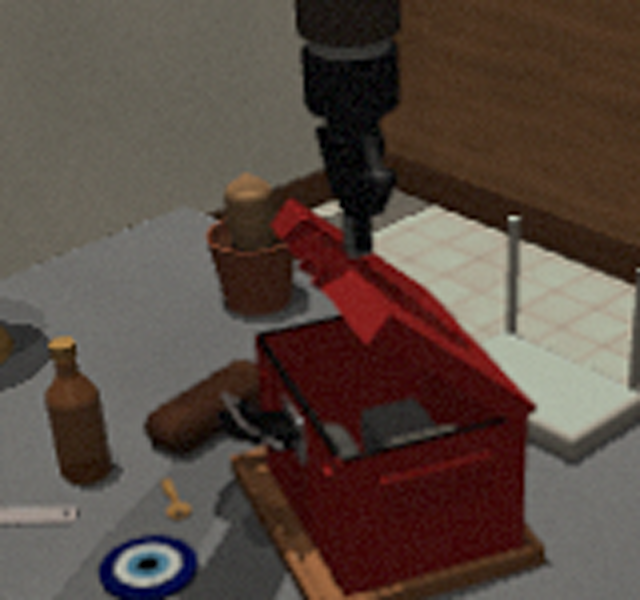

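Call:
send_rows(translation=[[-0.001, 0, 0.006], [-0.001, 0, 0.0125], [-0.005, 0, 0.017], [-0.0092, 0, 0.0223], [-0.013, 0, 0.0275], [-0.0167, 0, 0.0327]], yaw=[0, 0, 0, 0, 0, 0], fingers=[255, 255, 255, 255, 255, 255])

```text
clock: 3.1
position: [619.1, 148.9, 245.0]
ee_rot: [0.981, -0.193, -0.001, 0.002]
contact_force: [1.1, -0.0, 0.3]
gripper_width: 0.0
```

```bash
python3 - <<'E'
from h import *
here()
L=[]
for th in (.48,.42,.36,.3,.24,.18,.14,.1,.08):
    L.append((88.5-160*np.cos(th)+7*np.sin(th)+11,0,153+160*np.sin(th)+7*np.cos(th)))
print(rel(L))
E
```

```text
t 3.1 box [-34.5   0.3 241. ] F box [1.  0.4 0.3] w 0.0 yaw -22.29
[[-0.0046, 0.0003, 0.0079], [-0.0092, 0.0003, 0.0164], [-0.0132, 0.0002, 0.0251], [-0.0167, 0.0002, 0.0341], [-0.0196, 0.0001, 0.0432], [-0.022, 0.0001, 0.0525], [-0.0233, 0.0001, 0.0588], [-0.0243, 0.0001, 0.0651], [-0.0248, 0.0, 0.0683]]
```

Call:
send_rows(translation=[[-0.0046, 0, 0.0079], [-0.0092, 0, 0.0164], [-0.0132, 0, 0.0251], [-0.0167, 0, 0.0341], [-0.0196, 0, 0.0432], [-0.022, 0, 0.0525], [-0.0233, 0, 0.0588], [-0.0243, 0, 0.0651], [-0.0243, 0, 0.0651]], yaw=[0, 0, 0, 0, 0, 0, 0, 0, 0], fingers=[255, 255, 255, 255, 255, 255, 255, 255, 255])

```text
clock: 4.0
position: [595.8, 157.7, 178.7]
ee_rot: [0.981, -0.193, -0.002, 0.002]
contact_force: [-0.1, -0.5, -0.6]
gripper_width: 0.1
```

```bash
python3 - <<'E'
from h import *
here();save('side','s3')
a=cv2.imread('pics/s3_raw.png')[60:210,150:310];cv2.imwrite('pics/sz3.png',cv2.resize(a,None,fx=4,fy=4,interpolation=cv2.INTER_CUBIC))
E
```

```text
t 4.0 box [-59.4  -0.4 174.7] F box [ 0.1 -0.5 -0.6] w 0.1 yaw -22.3
```

View pics/sz3.png

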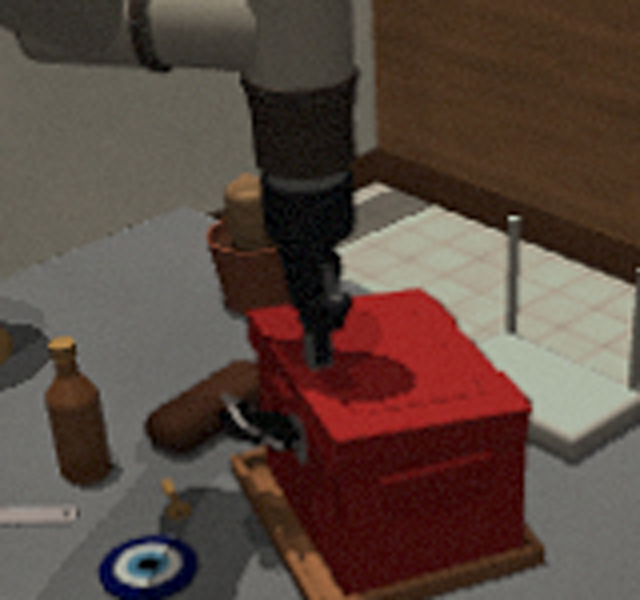

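Call:
send_rows(translation=[[0, 0, 0.003], [0, 0, 0.006], [0, 0, 0.008], [0, 0, 0.0095], [0, 0, 0.0095]], yaw=[0, 0, 0, 0, 0], fingers=[255, 255, 255, 255, 255])

```text
clock: 4.55
position: [596.1, 157.7, 169.7]
ee_rot: [0.981, -0.193, -0.002, 0.002]
contact_force: [0.6, 0.2, -0.2]
gripper_width: 0.1
```

```bash
python3 - <<'E'
from h import *
here()
E
```

```text
t 4.55 box [-59.1  -0.3 165.7] F box [ 0.5  0.4 -0.2] w 0.1 yaw -22.29
```

Call:
send_rows(translation=[[0, 0, 0.0006], [0, 0, 0.0012], [0, 0, 0.0012]], yaw=[0, 0, 0], fingers=[255, 255, 255])

```text
clock: 4.85
position: [596.1, 157.7, 168.6]
ee_rot: [0.981, -0.193, -0.002, 0.002]
contact_force: [-0.0, -0.5, 0.8]
gripper_width: 0.1
```

Call:
send_rows(translation=[[0, 0, 0.0006], [0, 0, 0.0012], [0, 0, 0.0012]], yaw=[0, 0, 0], fingers=[255, 255, 255])

```text
clock: 5.15
position: [596.1, 157.7, 168.3]
ee_rot: [0.981, -0.193, -0.002, 0.002]
contact_force: [-2.8, 1.0, 4.5]
gripper_width: 0.0
```

Call:
send_rows(translation=[[0, 0, 0.0008], [0, 0, 0.0012], [0, 0, 0.0012], [0, 0, 0.0012]], yaw=[0, 0, 0, 0], fingers=[255, 255, 255, 255])

```text
clock: 5.55
position: [596.1, 157.7, 168.2]
ee_rot: [0.981, -0.193, -0.001, 0.002]
contact_force: [-2.5, 0.5, 7.5]
gripper_width: -0.0
```

```bash
python3 - <<'E'
from h import *
here()
print(rel([(-59,0,240),(-140,0,240),(-200,0,240)]))
E
```

```text
t 5.55 box [-59.1  -0.3 164.2] F box [-2.5 -0.5  7.5] w -0.0 yaw -22.25
[[-0.0001, 0.0, -0.0758], [-0.0811, -0.0002, -0.0757], [-0.1411, -0.0004, -0.0756]]
```

Call:
send_rows(translation=[[0, 0, -0.005], [0, 0, -0.03], [-0.02, 0, -0.06], [-0.06, 0, -0.0757], [-0.1, 0, -0.0757], [-0.1411, 0, -0.0757], [-0.1411, 0, -0.0757]], yaw=[0, 0, 0, 0, 0, 0, 0], fingers=[255, 255, 255, 255, 255, 255, 255])

```text
clock: 6.25
position: [462.4, 212.1, 244.6]
ee_rot: [0.982, -0.191, -0.002, 0.002]
contact_force: [1.3, 0.3, 0.5]
gripper_width: -0.1
```

```bash
python3 - <<'E'
from h import *
here();c=cam('wrist');save('wrist','w4')
a=cv2.imread('pics/w4_raw.png')[40:190,180:330];cv2.imwrite('pics/wz4.png',cv2.resize(a,None,fx=4,fy=4,interpolation=cv2.INTER_CUBIC))
def draw(L,lean):
    d=np.array([-np.sin(L),-np.cos(L)]);n=np.array([-np.cos(L),np.sin(L)])
    P=np.array([-93.5,115]); tip=P+60*d+12*n; h=P+15*d
    bar=h+47*np.array([-np.sin(lean),np.cos(lean)])
    return [(tip[0],-22,tip[1]),(tip[0],22,tip[1]),(bar[0],-26.5,bar[1]),(bar[0],26.5,bar[1])]
for L in (1.6,1.7,1.8):
    uv=proj(c,[b2w(*p) for p in draw(L,2.54-L)]);print(L,((uv-[180,40]+.5)*4-.5).round(0).tolist())
for off in (7.5,9.5,11.5):
    print(((proj(c,[TRAY+(x+off)*EX+y*EY+np.array([0,0,z+4]) for x,y,z in [(-89.5,60,163),(-100.5,18,152),(-100.5,-18,152)]])-[180,40]+.5)*4-.5).round(0).tolist())
E
```

```text
t 6.25 box [-203.4   -0.9  240.6] F box [1.1 0.8 0.5] w -0.1 yaw -22.04
1.6 [[389.0, 378.0], [196.0, 377.0], [416.0, 351.0], [168.0, 350.0]]
1.7 [[391.0, 372.0], [193.0, 371.0], [419.0, 337.0], [165.0, 335.0]]
1.8 [[394.0, 363.0], [190.0, 362.0], [423.0, 320.0], [161.0, 318.0]]
[[-34.0, 47.0], [201.0, 122.0], [385.0, 123.0]]
[[-35.0, 35.0], [201.0, 111.0], [385.0, 112.0]]
[[-36.0, 23.0], [200.0, 99.0], [385.0, 101.0]]
```

View pics/w4.png

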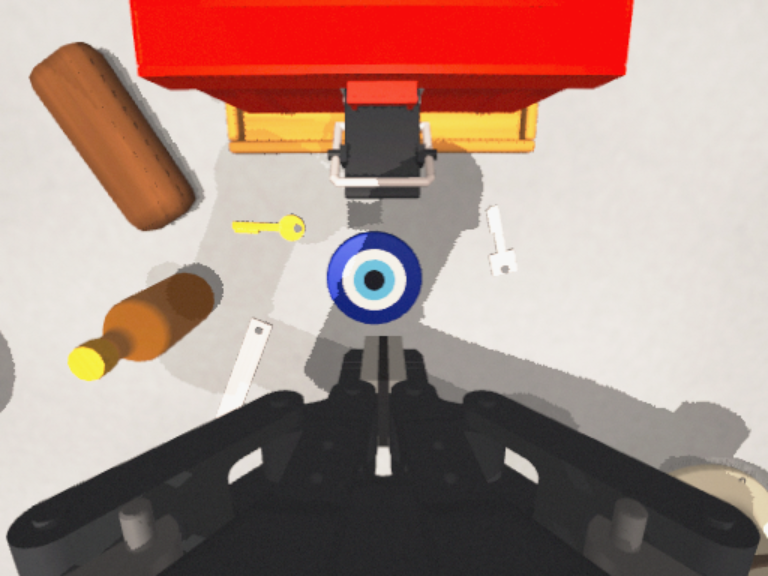

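View pics/wz4.png

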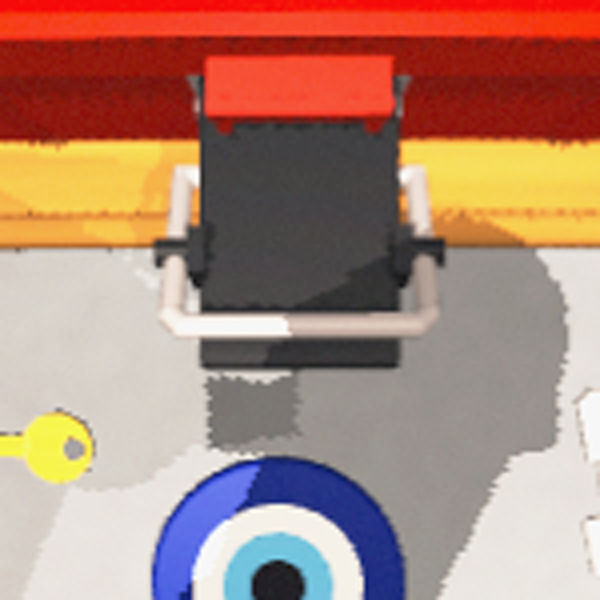

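```bash
python3 - <<'E'
from h import *
here()
print(rel([(-185,-1,200),(-168,-1,143),(-156.5,-1,143)]))
E
```

```text
t 6.3 box [-201.7   -0.3  240.6] F box [1.  0.1 0.8] w -0.1 yaw -22.08
[[0.0168, 0.0006, 0.0406], [0.0338, 0.0005, 0.0976], [0.0453, 0.0006, 0.0976]]
```

Call:
send_rows(translation=[[0.008, 0.0005, 0.02], [0.0168, 0.0005, 0.045], [0.025, 0.0005, 0.07], [0.032, 0.0005, 0.09], [0.0338, 0.0005, 0.0976], [0.0338, 0.0005, 0.0976]], yaw=[0.3, 0.3, 0.3, 0.3, 0.3, 0.3], fingers=[255, 255, 255, 255, 255, 255])

```text
clock: 6.9
position: [495.3, 197.9, 145.6]
ee_rot: [0.981, -0.195, -0.002, 0.003]
contact_force: [0.2, 0.4, -0.3]
gripper_width: -0.2
```

```bash
python3 - <<'E'
from h import *
here();save('wrist','w5');save('side','s5')
a=cv2.imread('pics/s5_raw.png')[80:200,160:290];cv2.imwrite('pics/sz5.png',cv2.resize(a,None,fx=5,fy=5,interpolation=cv2.INTER_CUBIC))
print(rel([(-156.5,-1,143),(-148.3,-1,149),(-140,-1,154),(-131,-1,157),(-126.5,-1,157)]))
E
```

```text
t 6.9 box [-167.6   -1.6  141.6] F box [ 0.   0.5 -0.3] w -0.2 yaw -22.45
[[0.0109, 0.0004, 0.0006], [0.0191, 0.0005, -0.0054], [0.0274, 0.0005, -0.0104], [0.0364, 0.0005, -0.0134], [0.0409, 0.0005, -0.0134]]
```

View pics/w5.png

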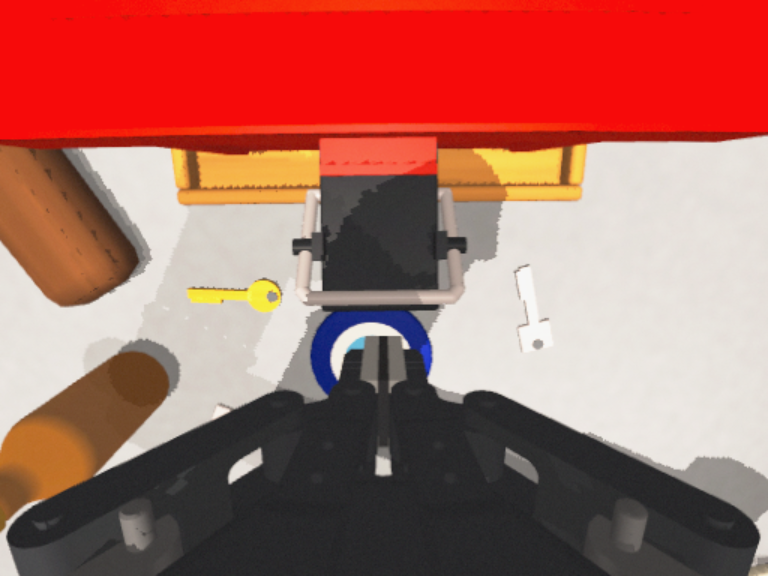

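View pics/sz5.png

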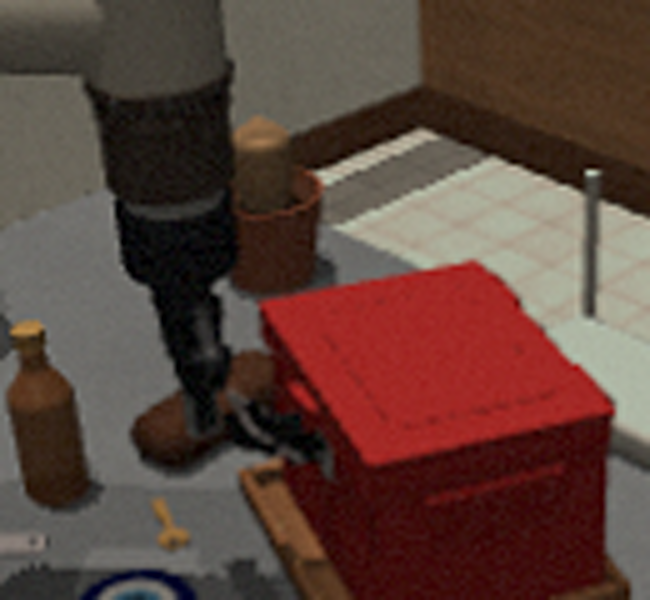

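Call:
send_rows(translation=[[0.006, 0.0005, 0.0], [0.0109, 0.0005, -0.001], [0.015, 0.0005, -0.004], [0.0191, 0.0005, -0.007], [0.0235, 0.0005, -0.01], [0.0274, 0.0005, -0.0125], [0.032, 0.0005, -0.014], [0.0364, 0.0005, -0.015], [0.0409, 0.0005, -0.015], [0.0409, 0.0005, -0.015]], yaw=[0, 0, 0, 0, 0, 0, 0, 0, 0, 0], fingers=[255, 255, 255, 255, 255, 255, 255, 255, 255, 255])

```text
clock: 8.0
position: [534.0, 182.5, 162.4]
ee_rot: [0.981, -0.194, -0.001, 0.001]
contact_force: [0.1, -0.5, 0.4]
gripper_width: 0.0
```

```bash
python3 - <<'E'
from h import *
here();save('wrist','w6');save('side','s6')
a=cv2.imread('pics/s6_raw.png')[80:200,160:290];cv2.imwrite('pics/sz6.png',cv2.resize(a,None,fx=5,fy=5,interpolation=cv2.INTER_CUBIC))
E
```

```text
t 8.0 box [-126.    -1.   158.4] F box [ 0.3 -0.5  0.4] w 0.0 yaw -22.42
```

View pics/w6.png

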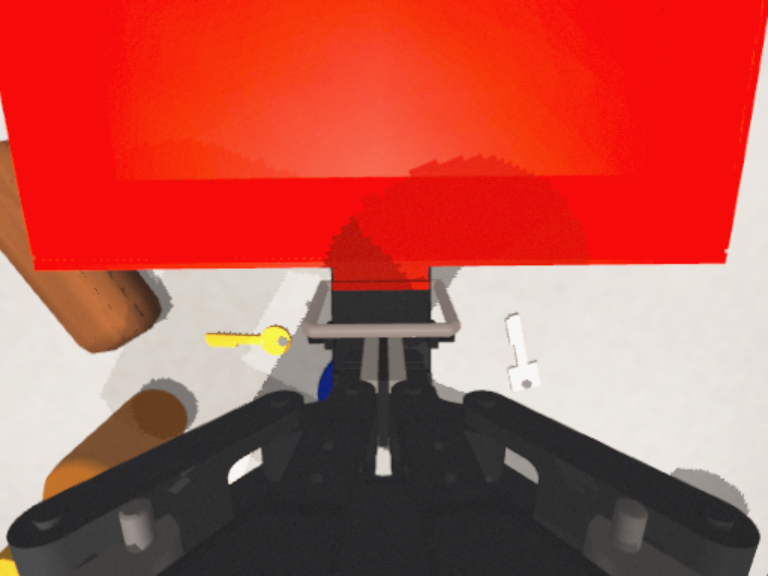

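View pics/sz6.png

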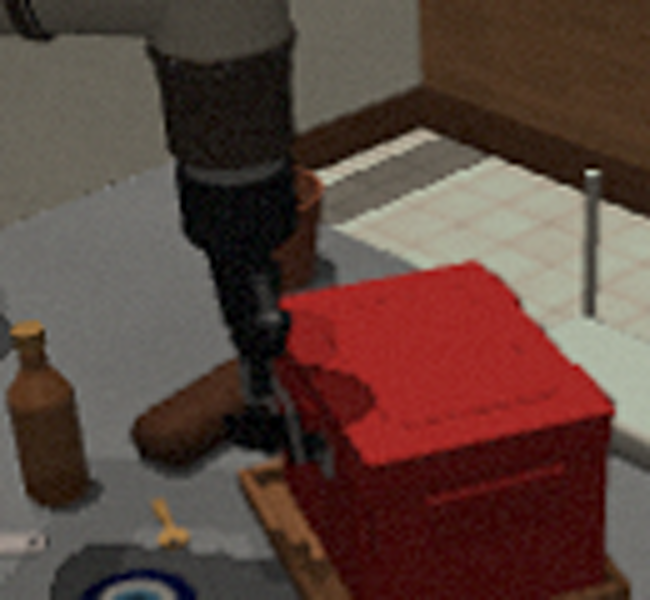

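```bash
cat >> h.py <<'E'
def lean_from(c,uv,L,off=None):
    h=np.array([-93.5-15*np.sin(L),115-15*np.cos(L)]);ph=np.linspace(-.6,1.6,221)
    P=[b2w(h[0]-47*np.sin(p),0,h[1]+47*np.cos(p)) for p in ph]
    v=proj(c,P)[:,1];i=np.argmin(abs(v-uv[1]));return ph[i],(h[0]-47*np.sin(ph[i]),h[1]+47*np.cos(ph[i]))
E
python3 - <<'E'
from h import *
c=cam('wrist')
for L in (1.65,1.73,1.8): print(lean_from(c,(384/1.5,330.5/1.5-.2),L))
# lever tip/ear
for L in (1.5,1.6,1.73):
    d=np.array([-np.sin(L),-np.cos(L)]);n=np.array([-np.cos(L),np.sin(L)]);t=np.array([-93.5,115])+60*d+12*n
    print(L,proj(c,[b2w(t[0],22,t[1])])*1.5)
print(rel([(-126.5,-1,140),(-126.5,-1,132),(-126.5,-1,118.2)]))
E
```

```text
(np.float64(0.12), (np.float64(-114.079449169388), np.float64(162.84881921723272)))
(np.float64(0.10999999999999999), (np.float64(-113.46988773485796), np.float64(164.0939166136277)))
(np.float64(0.10999999999999999), (np.float64(-113.26729460252014), np.float64(165.12396802436106)))
1.5 [[331.90301874 377.88727135]]
1.6 [[330.33527721 381.98940732]]
1.73 [[328.12806518 385.69672966]]
[[0.0, -0.0002, 0.0184], [0.0, -0.0002, 0.0264], [0.0, -0.0002, 0.0402]]
```

Call:
send_rows(translation=[[0, 0, 0.008], [0, 0, 0.016], [0, 0, 0.022], [0, 0, 0.027], [0, 0, 0.03], [0, 0, 0.03]], yaw=[0, 0, 0, 0, 0, 0], fingers=[255, 255, 255, 255, 255, 255])

```text
clock: 8.7
position: [533.2, 182.5, 131.8]
ee_rot: [0.981, -0.194, -0.001, 0.002]
contact_force: [0.2, 0.1, -0.0]
gripper_width: -0.1
```

```bash
python3 - <<'E'
from h import *
here()
c=cam('wrist');save('wrist','w7')
print(rel([(-126.5,-1,118.5)]))
E
```

```text
t 8.7 box [-126.7   -1.3  127.8] F box [ 0.1  0.1 -0. ] w -0.1 yaw -22.39
[[-0.0, -0.0002, 0.0097]]
```

View pics/w7.png

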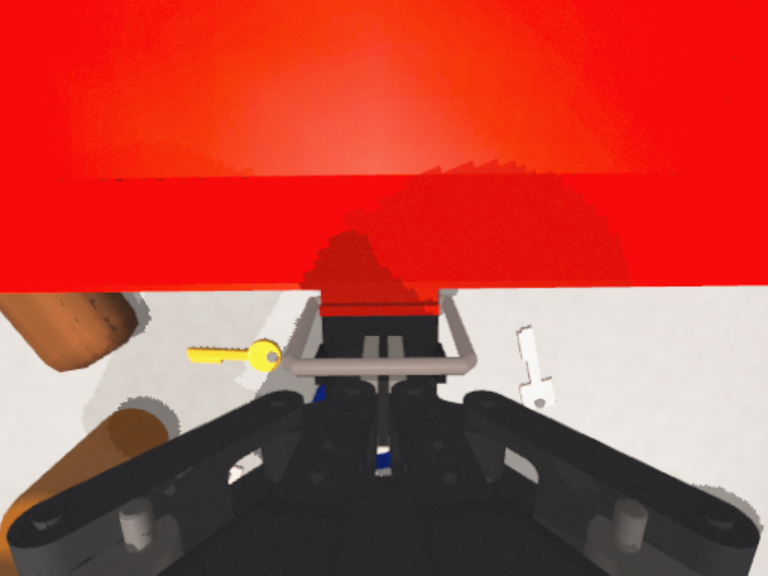

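Call:
send_rows(translation=[[0, 0, 0.003], [0, 0, 0.006], [0, 0, 0.009], [0, 0, 0.0097], [0, 0, 0.0097]], yaw=[0, 0, 0, 0, 0], fingers=[255, 255, 255, 255, 255])

```text
clock: 9.25
position: [533.3, 182.6, 122.2]
ee_rot: [0.981, -0.194, -0.001, 0.002]
contact_force: [-1.8, 0.8, 1.6]
gripper_width: 0.1
```

```bash
python3 - <<'E'
from h import *
here()
c=cam('wrist');save('wrist','w8');save('side','s8')
a=cv2.imread('pics/s8_raw.png')[80:200,160:290];cv2.imwrite('pics/sz8.png',cv2.resize(a,None,fx=5,fy=5,interpolation=cv2.INTER_CUBIC))
E
```

```text
t 9.25 box [-126.7   -1.2  118.2] F box [-2.   0.1  1.6] w 0.1 yaw -22.39
```

View pics/w8.png

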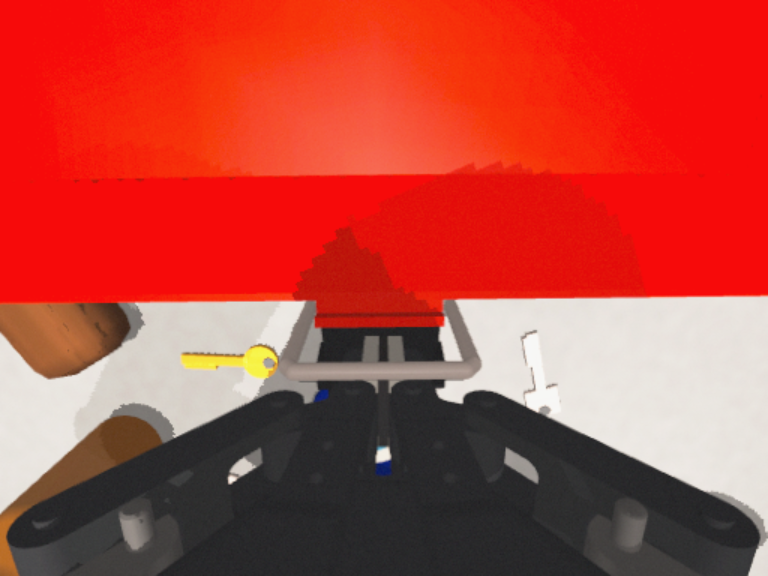

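View pics/sz8.png

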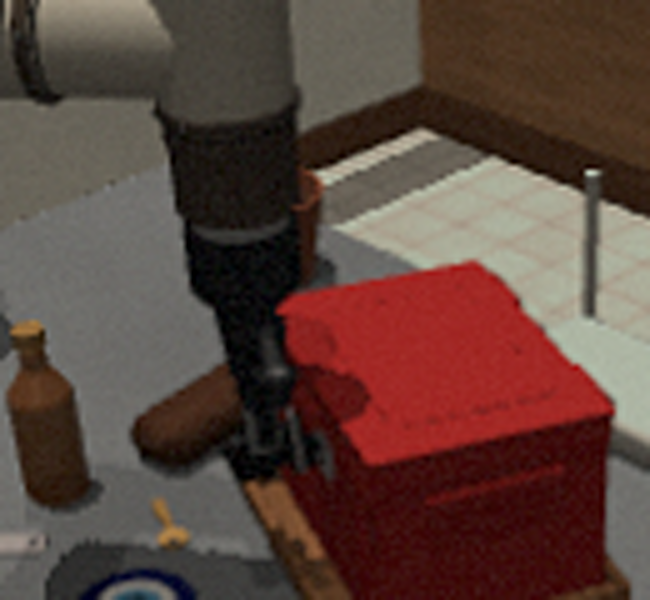

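```bash
python3 - <<'E'
from h import *
c=cam('wrist')
for L in (1.1,1.25,1.4,1.6,1.73):
    l=lean_from(c,(256,370/1.5-.2),L); b=l[1]
    d=np.array([-np.sin(L),-np.cos(L)]);n=np.array([-np.cos(L),np.sin(L)])
    e=[np.array([-93.5,115])+s*d for s in (35,40)]; f=[np.array([-93.5,115])+s*d+10*n for s in (15,40)]
    print(L,l,proj(c,[b2w(b[0],-26.5,b[1]),b2w(b[0],26.5,b[1])]).round(1).tolist(),'ear',(proj(c,[b2w(x[0],-24,x[1]) for x in e])*1.5).round(0).tolist(),'face edge',(proj(c,[b2w(x[0],-22,x[1]) for x in f])*1.5).round(0).tolist())
a=cv2.imread('pics/w8_raw.png')[190:270,180:330];cv2.imwrite('pics/wz8.png',cv2.resize(a,None,fx=5,fy=5,interpolation=cv2.INTER_CUBIC))
E
```

```text
1.1 (np.float64(0.14), (np.float64(-113.42663678920064), np.float64(154.7362100006103))) [[312.1, 246.2], [187.6, 246.4]] ear [[434.0, 333.0], [433.0, 341.0]] face edge [[436.0, 318.0], [430.0, 360.0]]
1.25 (np.float64(0.10000000000000009), (np.float64(-112.42693987273472), np.float64(157.03536033213817))) [[313.4, 246.5], [186.2, 246.7]] ear [[435.0, 342.0], [434.0, 351.0]] face edge [[437.0, 319.0], [432.0, 369.0]]
1.4 (np.float64(0.06000000000000005), (np.float64(-111.1000542543608), np.float64(159.36591823345097))) [[314.8, 246.2], [184.6, 246.4]] ear [[437.0, 350.0], [436.0, 361.0]] face edge [[438.0, 319.0], [434.0, 376.0]]
1.6 (np.float64(0.020000000000000018), (np.float64(-109.43354138020923), np.float64(162.4285931478485))) [[316.7, 245.9], [182.4, 246.1]] ear [[439.0, 359.0], [439.0, 371.0]] face edge [[439.0, 317.0], [437.0, 383.0]]
1.73 (np.float64(0.010000000000000009), (np.float64(-108.78029976221659), np.float64(164.37563002924622))) [[317.9, 246.7], [181.0, 246.9]] ear [[441.0, 363.0], [440.0, 376.0]] face edge [[440.0, 315.0], [439.0, 385.0]]
```

View pics/wz8.png

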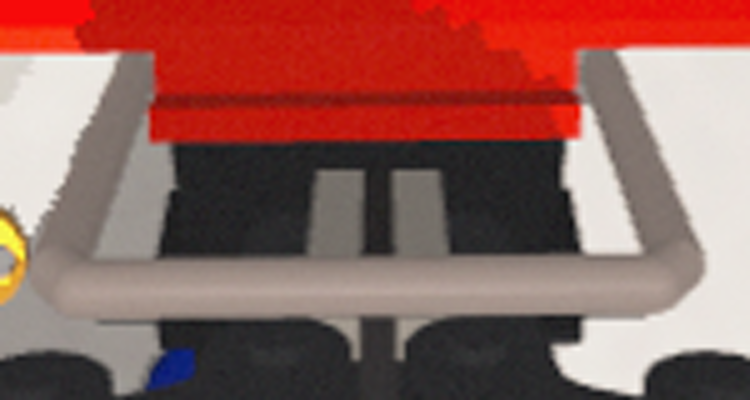

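Call:
send_rows(translation=[[0, 0, -0.004], [0.003, 0, -0.006], [0.006, 0, -0.006], [0.009, 0, -0.006], [0.0105, 0, -0.006], [0.0105, 0, -0.006], [0.0105, 0, -0.006]], yaw=[0, 0, 0, 0, 0, 0, 0], fingers=[255, 255, 255, 255, 255, 255, 255])

```text
clock: 10.05
position: [543.2, 178.4, 128.2]
ee_rot: [0.981, -0.194, -0.001, 0.002]
contact_force: [-0.4, -0.1, -0.3]
gripper_width: -0.1
```

```bash
python3 - <<'E'
from h import *
here()
c=cam('wrist');save('wrist','w9')
a=cv2.imread('pics/w9_raw.png')[190:270,180:330];cv2.imwrite('pics/wz9.png',cv2.resize(a,None,fx=5,fy=5,interpolation=cv2.INTER_CUBIC))
E
```

```text
t 10.05 box [-115.9   -1.4  124.2] F box [-0.4 -0.2 -0.3] w -0.1 yaw -22.4
```

View pics/wz9.png

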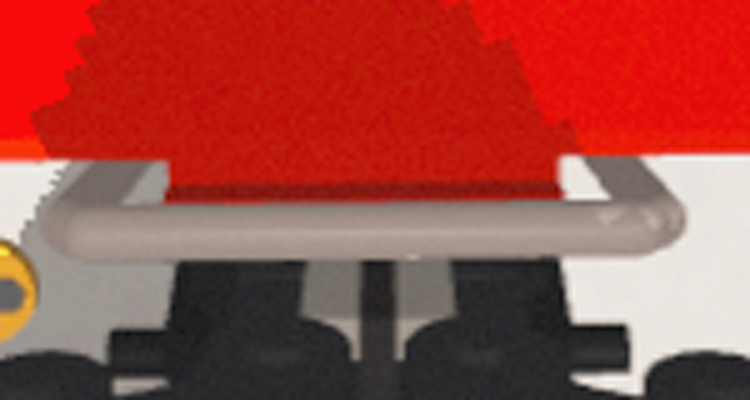

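```bash
python3 - <<'E'
from h import *
c=cam('wrist')
for L in (1.1,1.25,1.4):
    print(L,lean_from(c,(256,190+230/5-.4),L))
print(proj(c,[b2w(-89.5,0,164.5),b2w(-100.5,0,153.5)]))
E
```

```text
1.1 (np.float64(-0.12999999999999995), (np.float64(-100.77530569779587), np.float64(154.7994671832114)))
1.25 (np.float64(-0.16999999999999998), (np.float64(-99.78319888418497), np.float64(156.59264860882033)))
1.4 (np.float64(-0.19999999999999996), (np.float64(-98.94428740245903), np.float64(158.51362201503474)))
[[249.47489082 220.14627155]
 [249.99759129 234.13563221]]
```

Call:
send_rows(translation=[[0.0, 0, 0], [0.0, 0, 0], [0, 0, 0]], yaw=[0, 0, 0], fingers=[255, 255, 255])

```text
clock: 10.4
position: [543.1, 178.4, 128.2]
ee_rot: [0.981, -0.194, -0.001, 0.002]
contact_force: [-0.2, -0.5, -0.2]
gripper_width: -0.1
```

```bash
python3 - <<'E'
from h import *
here()
c=cam('wrist');save('wrist','w10')
a=cv2.imread('pics/w10_raw.png')[190:270,180:330];cv2.imwrite('pics/wz10.png',cv2.resize(a,None,fx=5,fy=5,interpolation=cv2.INTER_CUBIC))
E
```

```text
t 10.4 box [-116.    -1.3  124.2] F box [-0.  -0.5 -0.2] w -0.1 yaw -22.39
```

View pics/wz10.png

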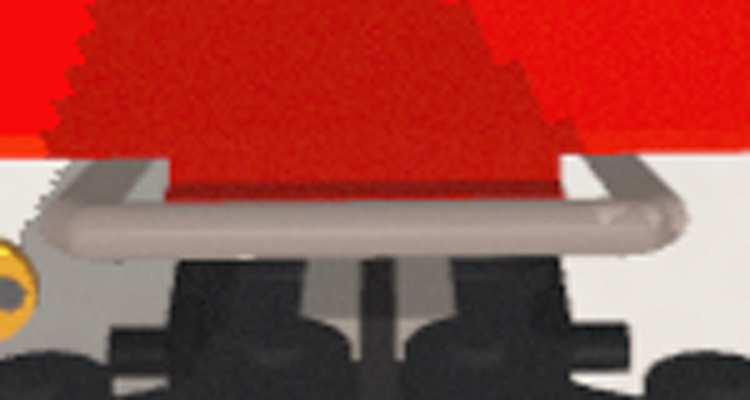

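Call:
send_rows(translation=[[0.001, 0, -0.001], [0.002, 0, -0.002], [0.003, 0, -0.004], [0.0035, 0, -0.006], [0.0035, 0, -0.007]], yaw=[0, 0, 0, 0, 0], fingers=[255, 255, 255, 255, 255])

```text
clock: 10.95
position: [546.4, 177.1, 135.4]
ee_rot: [0.981, -0.194, -0.001, 0.002]
contact_force: [-0.2, -0.0, -0.4]
gripper_width: -0.1
```

```bash
python3 - <<'E'
from h import *
here()
c=cam('wrist');save('wrist','w11')
a=cv2.imread('pics/w11_raw.png')[190:270,180:330];cv2.imwrite('pics/wz11.png',cv2.resize(a,None,fx=5,fy=5,interpolation=cv2.INTER_CUBIC))
print(proj(c,[b2w(-89.5,0,164.5),b2w(-100.5,0,153.5)]))
E
```

```text
t 10.95 box [-112.5   -1.3  131.4] F box [-0.2 -0.1 -0.4] w -0.1 yaw -22.39
[[249.83614901 221.56343411]
 [250.29114123 234.56335006]]
```

View pics/wz11.png

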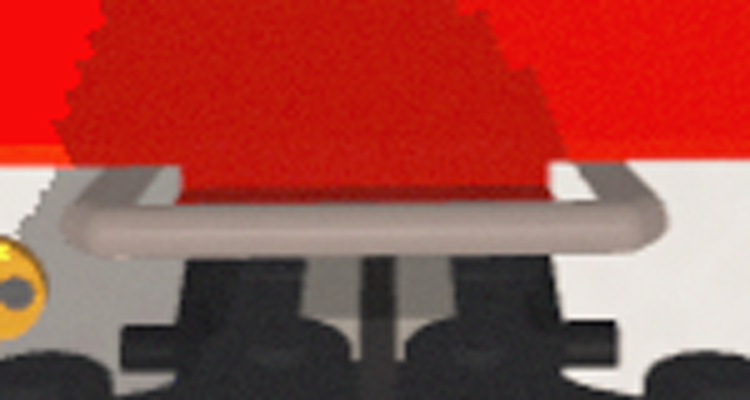

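Call:
send_rows(translation=[[0.001, 0, 0], [0.002, 0, -0.001], [0.003, 0, -0.002], [0.004, 0, -0.004], [0.004, 0, -0.006]], yaw=[0, 0, 0, 0, 0], fingers=[255, 255, 255, 255, 255])

```text
clock: 11.5
position: [546.8, 175.3, 139.0]
ee_rot: [0.981, -0.195, -0.005, 0.003]
contact_force: [-5.6, 3.5, -5.7]
gripper_width: 0.0
```

```bash
python3 - <<'E'
from h import *
here()
c=cam('wrist');save('wrist','w12');save('side','s12')
a=cv2.imread('pics/w12_raw.png')[190:270,180:330];cv2.imwrite('pics/wz12.png',cv2.resize(a,None,fx=5,fy=5,interpolation=cv2.INTER_CUBIC))
a=cv2.imread('pics/s12_raw.png')[110:190,185:265];cv2.imwrite('pics/sz12.png',cv2.resize(a,None,fx=7,fy=7,interpolation=cv2.INTER_CUBIC))
E
```

```text
t 11.5 box [-111.4   -2.9  135. ] F box [-6.5  1.1 -5.7] w 0.0 yaw -22.46
```

View pics/wz12.png

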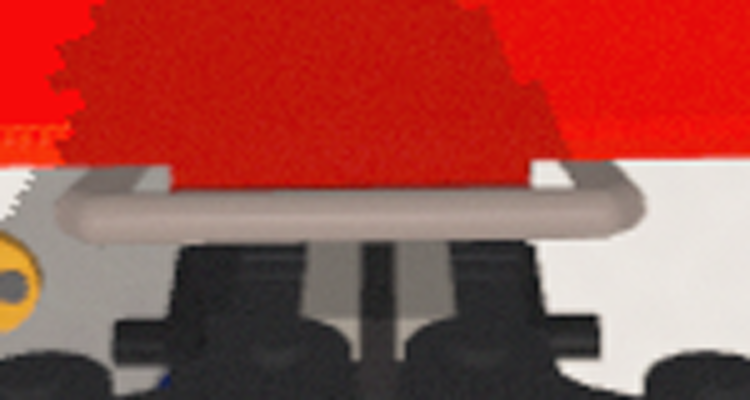

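View pics/sz12.png

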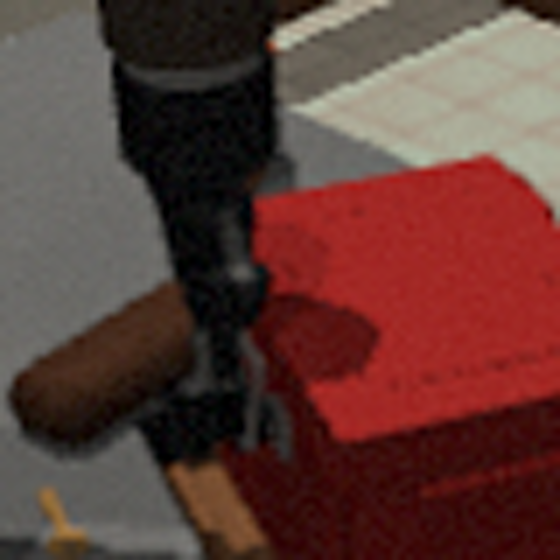

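```bash
python3 - <<'E'
from h import *
c=cam('wrist')
for L in (1.1,1.25,1.4):
    print(L,lean_from(c,(256,190+213/5-.4),L))
print(proj(c,[b2w(-89.5,0,164.5),b2w(-100.5,0,153.5),b2w(-89.5,0,154)]))
E
```

```text
1.1 (np.float64(-0.15999999999999998), (np.float64(-99.38015469005197), np.float64(154.5957404972708)))
1.25 (np.float64(-0.19999999999999996), (np.float64(-98.39731074296591), np.float64(156.3332937226093)))
1.4 (np.float64(-0.22999999999999998), (np.float64(-97.56680234367305), np.float64(158.212813421749)))
[[246.61932772 221.22653794]
 [247.30717572 233.68528029]
 [247.08265556 212.94754486]]
```

Call:
send_rows(translation=[[0.001, -0.0005, -0.001], [0.002, -0.001, -0.002], [0.003, -0.001, -0.003], [0.004, -0.0015, -0.004], [0.005, -0.0015, -0.005], [0.005, -0.0015, -0.005]], yaw=[0, 0, 0, 0, 0, 0], fingers=[255, 255, 255, 255, 255, 255])

```text
clock: 12.2
position: [546.7, 174.9, 140.1]
ee_rot: [0.981, -0.196, -0.011, 0.005]
contact_force: [-10.3, 6.6, -8.5]
gripper_width: 0.2
```

```bash
python3 - <<'E'
from h import *
here()
c=cam('wrist');save('wrist','w13')
a=cv2.imread('pics/w13_raw.png')[190:270,180:330];cv2.imwrite('pics/wz13.png',cv2.resize(a,None,fx=5,fy=5,interpolation=cv2.INTER_CUBIC))
print(proj(c,[b2w(-89.5,0,164.5),b2w(-100.5,0,153.5),b2w(-89.5,0,154)]))
E
```

```text
t 12.2 box [-111.4   -3.2  136.1] F box [-12.    2.2  -8.5] w 0.2 yaw -22.57
[[246.22920666 221.42122745]
 [246.86872083 233.45520318]
 [246.59058867 212.93161276]]
```

View pics/wz13.png

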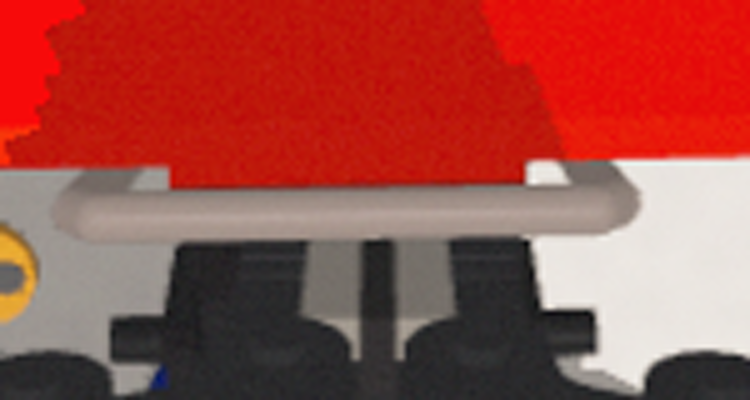

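Call:
send_rows(translation=[[-0.003, 0.0, 0.0], [-0.005, 0.0, 0.0], [-0.006, -0.001, -0.002], [-0.006, -0.002, -0.01], [-0.006, -0.002, -0.018], [-0.006, -0.002, -0.0195], [-0.006, -0.002, -0.0195]], yaw=[0, 0, 0, 0, 0, 0, 0], fingers=[255, 255, 255, 255, 255, 255, 255])

```text
clock: 12.95
position: [542.8, 179.3, 160.7]
ee_rot: [0.981, -0.196, -0.01, 0.004]
contact_force: [-0.7, 0.1, -0.1]
gripper_width: -0.0
```

```bash
python3 - <<'E'
from h import *
here()
c=cam('wrist');save('wrist','w14')
a=cv2.imread('pics/w14_raw.png')[190:270,180:330];cv2.imwrite('pics/wz14.png',cv2.resize(a,None,fx=5,fy=5,interpolation=cv2.INTER_CUBIC))
print(rel([(-112,-1,155.3)]))
E
```

```text
t 12.95 box [-116.6   -0.6  156.7] F box [-0.7 -0.1 -0.1] w -0.0 yaw -22.57
[[0.0049, 0.0001, 0.0007]]
```

View pics/wz14.png

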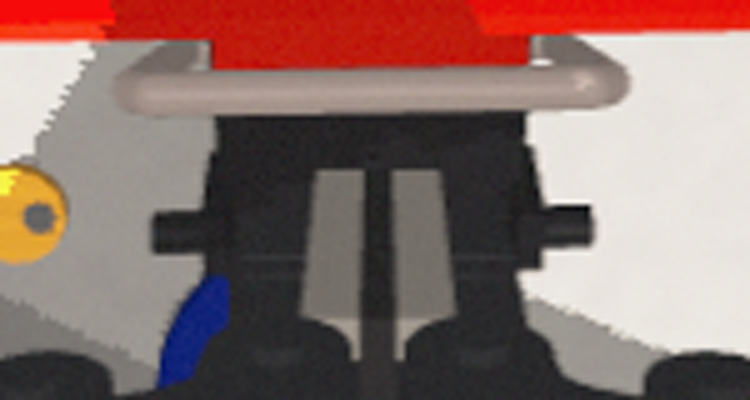

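```bash
cat > ear.py <<'E'
from h import *
s=read_state()
def camat(boxpos,yaw,q=None):
    p=camera_params('wrist');K=np.array(p['mtx'],float)
    W=np.eye(4);M=R.from_euler('zx',[yaw,180],degrees=True).as_matrix() if q is None else R.from_quat(q).as_matrix()
    W[:3,:3]=M;W[:3,3]=b2w(*boxpos);return K,p['k1'],W@np.array(p['tool_from_camera'])
def ear(L,s,n):
    d=np.array([-np.sin(L),-np.cos(L)]);nn=np.array([-np.cos(L),np.sin(L)]);return np.array([-93.5,115])+s*d+n*nn
E
python3 - <<'E'
from ear import *
c1=camat((-190.7,-2.1,246.7),-22.38);c4=camat((-202.5,-.6,240.6),-22.05);c5=camat((-167.6,-1.6,141.6),-22.45)
obs=[(c1,60+360/6-.4),(c4,40+250/4-.4),(c5,245/1.5-.2)]
best=[]
for L in (1.65,1.7,1.75):
  for S in np.arange(20,60,1.):
    for n in np.arange(0,22,2.):
      e=ear(L,S,n);P=[b2w(e[0],0,e[1])]
      best.append((sum((proj(c,P)[0,1]-v)**2 for c,v in obs),L,S,n))
best.sort();print(best[:12])
c=cam('wrist')
for L in (1.0,1.1,1.2,1.3,1.4,1.5):
    print(L,[ (proj(c,[b2w(ear(L,b[2],b[3])[0],0,ear(L,b[2],b[3])[1])])[0,1]-190+.5)*5 for b in best[:3]], lean_from(c,(256,190+90/5-.4),L))
E
```

```text
[(np.float64(215.16456053743767), 1.75, np.float64(20.0), np.float64(20.0)), (np.float64(226.0190725355636), 1.75, np.float64(20.0), np.float64(18.0)), (np.float64(237.00716612616253), 1.75, np.float64(20.0), np.float64(16.0)), (np.float64(248.11744020174774), 1.75, np.float64(20.0), np.float64(14.0)), (np.float64(248.46290975498732), 1.75, np.float64(21.0), np.float64(20.0)), (np.float64(253.1824681519905), 1.7, np.float64(20.0), np.float64(20.0)), (np.float64(259.339166149786), 1.75, np.float64(20.0), np.float64(12.0)), (np.float64(259.51638955337614), 1.75, np.float64(21.0), np.float64(18.0)), (np.float64(260.669691740095), 1.7, np.float64(20.0), np.float64(18.0)), (np.float64(268.31299222349793), 1.7, np.float64(20.0), np.float64(16.0)), (np.float64(270.6622453959658), 1.75, np.float64(20.0), np.float64(10.0)), (np.float64(270.7004075727123), 1.75, np.float64(21.0), np.float64(16.0))]
1.0 [np.float64(156.9433283664108), np.float64(145.09183425583274), np.float64(133.3998832748486)] (np.float64(-0.13999999999999996), (np.float64(-99.56353838383933), np.float64(153.43561723397187))
[... 269 characters left out ...]
.float64(139.85678410380814)] (np.float64(-0.18), (np.float64(-99.06619633849466), np.float64(155.8052872438916)))
1.3 [np.float64(158.8112772602058), np.float64(149.51052695434427), np.float64(140.3795424744554)] (np.float64(-0.19999999999999996), (np.float64(-98.61591423389002), np.float64(157.05064672916956)))
1.4 [np.float64(155.1308607607912), np.float64(146.97773578510294), np.float64(138.9843103578123)] (np.float64(-0.21999999999999997), (np.float64(-98.02495366502605), np.float64(158.31767297503484)))
1.5 [np.float64(149.1808388703717), np.float64(142.32211085678244), np.float64(135.60574006511303)] (np.float64(-0.24), (np.float64(-97.29040135698548), np.float64(159.59182679302984)))
```

```bash
sed -i "s/from_euler('zx'/from_euler('ZX'/" ear.py; python3 - <<'E'
from ear import *
c1=camat((-190.7,-2.1,246.7),-22.38);c4=camat((-202.5,-.6,240.6),-22.05);c5=camat((-167.6,-1.6,141.6),-22.45)
obs=[(c1,60+360/6-.4),(c4,40+250/4-.4),(c5,245/1.5-.2)]
best=[]
for L in (1.65,1.7,1.75,1.8):
  for S in np.arange(20,60,1.):
    for n in np.arange(0,22,2.):
      e=ear(L,S,n);P=[b2w(e[0],0,e[1])]
      best.append((round(sum((proj(c,P)[0,1]-v)**2 for c,v in obs),2),L,S,n))
best.sort();print([tuple(map(float,b)) for b in best[:8]])
c=cam('wrist')
for L in (1.0,1.1,1.2,1.3,1.4,1.5):
    print(L,[ round((proj(c,[b2w(ear(L,b[2],b[3])[0],0,ear(L,b[2],b[3])[1])])[0,1]-190+.5)*5) for b in best[:5]], lean_from(c,(256,190+90/5-.4),L))
E
```

```text
[(5.48, 1.7, 35.0, 20.0), (5.49, 1.75, 36.0, 18.0), (5.51, 1.65, 34.0, 20.0), (5.59, 1.7, 35.0, 18.0), (5.78, 1.8, 37.0, 18.0), (5.81, 1.8, 37.0, 16.0), (5.91, 1.75, 36.0, 20.0), (5.95, 1.65, 34.0, 18.0)]
1.0 [215, 208, 212, 204, 211] (np.float64(-0.13999999999999996), (np.float64(-99.56353838383933), np.float64(153.43561723397187)))
1.1 [227, 221, 223, 216, 225] (np.float64(-0.15999999999999998), (np.float64(-99.38015469005197), np.float64(154.5957404972708)))
1.2 [237, 232, 232, 227, 237] (np.float64(-0.18), (np.float64(-99.06619633849466), np.float64(155.8052872438916)))
1.3 [245, 240, 239, 235, 246] (np.float64(-0.19999999999999996), (np.float64(-98.61591423389002), np.float64(157.05064672916956)))
1.4 [249, 247, 243, 241, 253] (np.float64(-0.21999999999999997), (np.float64(-98.02495366502605), np.float64(158.31767297503484)))
1.5 [251, 250, 245, 244, 257] (np.float64(-0.24), (np.float64(-97.29040135698548), np.float64(159.59182679302984)))
```

Call:
send_rows(translation=[[0, 0, 0.001], [0.002, 0, 0.0017], [0.004, 0, 0.0017], [0.005, 0, 0.0017], [0.006, 0, 0.0017], [0.007, 0, 0.0015], [0.008, 0, 0.001]], yaw=[0, 0, 0, 0, 0, 0, 0], fingers=[255, 255, 255, 255, 255, 255, 255])

```text
clock: 13.7
position: [549.7, 176.0, 158.8]
ee_rot: [0.981, -0.196, -0.011, 0.005]
contact_force: [-0.3, -0.4, -0.7]
gripper_width: 0.2
```

```bash
python3 - <<'E'
from h import *
here()
c=cam('wrist');save('wrist','w15')
a=cv2.imread('pics/w15_raw.png')[190:270,180:330];cv2.imwrite('pics/wz15.png',cv2.resize(a,None,fx=5,fy=5,interpolation=cv2.INTER_CUBIC))
print(proj(c,[b2w(-89.5,0,164.5),b2w(-100.5,0,153.5),b2w(-97.5,0,153.5)]))
E
```

```text
t 13.7 box [-109.    -1.   154.8] F box [-0.2 -0.5 -0.7] w 0.2 yaw -22.57
[[251.16421856 211.57507325]
 [251.29340366 223.03800908]
 [251.2564581  218.05810778]]
```

View pics/wz15.png

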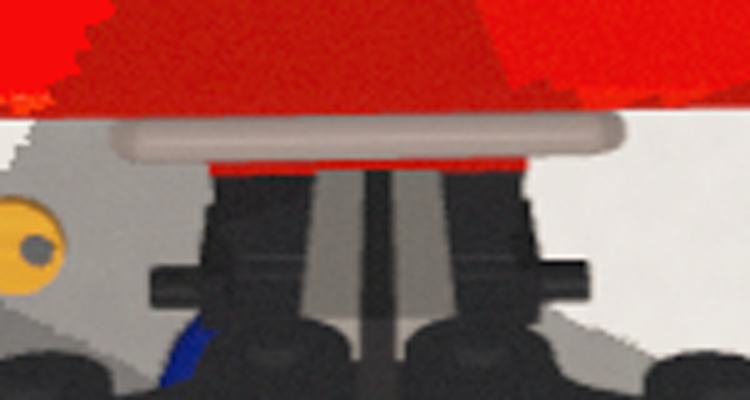

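```bash
python3 - <<'E'
from h import *
c=cam('wrist')
for L in (1.05,1.15,1.25):
    print(L,lean_from(c,(256,190+137/5-.4),L))
print(rel([(-118,-1,155),(-140,-1,175),(-185,-1,185)]))
E
```

```text
1.05 (np.float64(-0.20999999999999996), (np.float64(-96.71373309114358), np.float64(153.50388727365907)))
1.15 (np.float64(-0.24), (np.float64(-96.01943566183249), np.float64(154.52557320478303)))
1.25 (np.float64(-0.25999999999999995), (np.float64(-95.65198335140249), np.float64(155.6904935363931)))
[[-0.0095, 0.0002, 0.0003], [-0.0318, 0.0005, -0.0193], [-0.077, 0.0007, -0.0285]]
```

Call:
send_rows(translation=[[0.001, 0, 0], [0.002, 0, 0], [0.003, 0, 0], [0.003, 0, 0], [-0.005, 0, -0.003], [-0.012, 0, -0.006], [-0.03, 0, -0.02], [-0.05, 0, -0.0285], [-0.065, 0, -0.0285], [-0.077, 0, -0.0285], [-0.077, 0, -0.0285]], yaw=[0, 0, 0, 0, 0, 0, 0, 0, 0, 0, 0], fingers=[255, 255, 255, 255, 255, 255, 255, 255, 255, 255, 255])

```text
clock: 14.85
position: [478.2, 206.0, 188.9]
ee_rot: [0.981, -0.195, -0.01, 0.005]
contact_force: [-0.0, -0.1, -0.3]
gripper_width: -0.1
```

```bash
python3 - <<'E'
from h import *
here()
c=cam('wrist');save('wrist','w16')
a=cv2.imread('pics/w16_raw.png')[70:180,180:330];cv2.imwrite('pics/wz16.png',cv2.resize(a,None,fx=5,fy=5,interpolation=cv2.INTER_CUBIC))
print(proj(c,[b2w(-89.5,0,164.5),b2w(-100.5,0,153.5),b2w(-97.5,0,153.5)]))
E
```

```text
t 14.85 box [-186.5   -0.5  184.9] F box [ 0.  -0.1 -0.3] w -0.1 yaw -22.47
[[251.4266726   56.87813496]
 [251.49035882  80.70795619]
 [251.46716766  75.25283225]]
```

View pics/wz16.png

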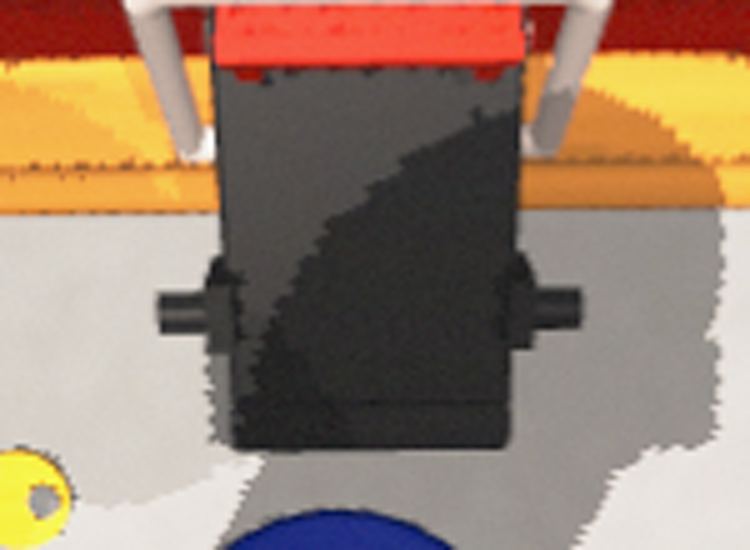

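```bash
python3 - <<'E'
from ear import *
s=read_state();M=R.from_quat(s['ee_rot']).as_matrix();print('toolz box',M[:,2]@EX,M[:,2]@EY,M[2,2])
c=cam('wrist')
for L in (1.0,1.1,1.2,1.3):
    e=ear(L,60,12);print(L,(proj(c,[b2w(e[0],0,e[1])])[0]-[180,70]+.5)*5)
print(rel([(-150,-1,125),(-149.7,-1,108),(-149.7,-1,104),(-150.3,-1,97.5)]))
E
```

```text
toolz box -0.018200884351733747 -0.01338710056381617 -0.9997447240907599
1.0 [362.03994423 412.33517351]
1.1 [362.1925611  429.01352396]
1.2 [362.33844994 443.02463219]
1.3 [362.47613439 454.08291667]
[[0.0368, -0.0002, 0.0592], [0.0374, -0.0004, 0.0761], [0.0374, -0.0004, 0.0801], [0.037, -0.0005, 0.0867]]
```

Call:
send_rows(translation=[[0.012, 0, 0.02], [0.025, 0, 0.04], [0.0368, 0, 0.0592], [0.037, 0, 0.068], [0.0374, 0, 0.0761], [0.0374, 0, 0.0801], [0.0374, 0, 0.0801]], yaw=[0, 0, 0, 0, 0, 0, 0], fingers=[255, 255, 255, 255, 255, 255, 255])

```text
clock: 15.6
position: [511.6, 191.4, 108.0]
ee_rot: [0.981, -0.195, -0.01, 0.005]
contact_force: [0.3, 0.6, -0.4]
gripper_width: -0.3
```

```bash
python3 - <<'E'
from h import *
here()
c=cam('wrist');save('wrist','w17')
print(rel([(-150,-1,97.5),(-146,-1,88.7)]))
E
```

```text
t 15.6 box [-150.    -1.4  104. ] F box [ 0.   0.7 -0.4] w -0.3 yaw -22.48
[[0.0002, -0.0003, 0.0069], [0.0043, -0.0004, 0.0156]]
```

View pics/w17.png

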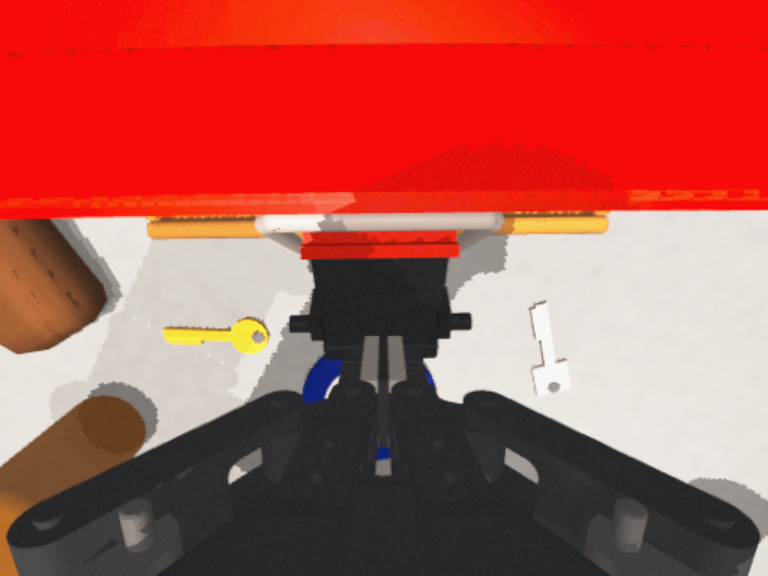

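Call:
send_rows(translation=[[0, 0, 0.002], [0, 0, 0.004], [0, 0, 0.006], [0, 0, 0.007], [0.0, 0, 0.008], [0.0, 0, 0.008]], yaw=[0, 0, 0, 0, 0, 0], fingers=[255, 255, 255, 255, 255, 255])

```text
clock: 16.25
position: [512.6, 191.8, 101.1]
ee_rot: [0.981, -0.195, -0.009, 0.004]
contact_force: [3.4, -1.6, 5.3]
gripper_width: 0.1
```

```bash
python3 - <<'E'
from h import *
here()
print(rel([(-148,-1,91),(-145,-1,87),(-140,-1,87)]))
E
```

```text
t 16.25 box [-149.3   -0.6   97.1] F box [ 3.8 -0.2  5.3] w 0.1 yaw -22.45
[[0.0014, 0.0003, 0.0061], [0.0044, 0.0003, 0.01], [0.0094, 0.0003, 0.0099]]
```

Call:
send_rows(translation=[[0, 0, 0.003], [0.001, 0, 0.006], [0.002, 0, 0.009], [0.004, 0, 0.011], [0.006, 0, 0.012], [0.007, 0, 0.0125]], yaw=[0, 0, 0, 0, 0, 0], fingers=[255, 255, 255, 255, 255, 255])

```text
clock: 16.85
position: [518.6, 189.5, 88.8]
ee_rot: [0.981, -0.195, -0.009, 0.003]
contact_force: [-0.7, 1.1, 6.8]
gripper_width: -0.5
```

```bash
python3 - <<'E'
from h import *
here()
c=cam('wrist');save('wrist','w18')
print(rel([(-135,-1,88.5)]))
E
```

```text
t 16.85 box [-142.9   -0.4   84.8] F box [-1.   0.7  6.8] w -0.5 yaw -22.46
[[0.0078, 0.0006, -0.004]]
```

View pics/w18.png

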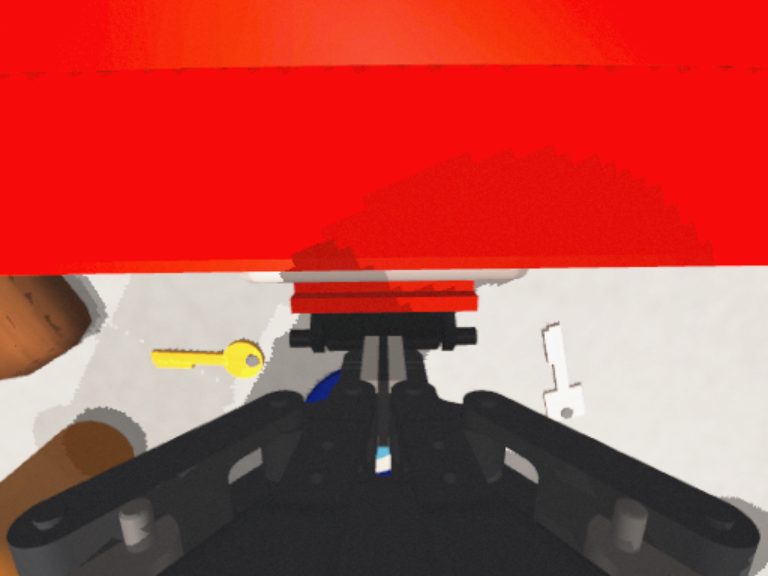

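Call:
send_rows(translation=[[0.004, 0, -0.002], [0.007, 0, -0.004], [0.01, 0, -0.006], [0.013, 0, -0.008], [0.016, 0, -0.0085], [0.016, 0, -0.0085]], yaw=[0, 0, 0, 0, 0, 0], fingers=[255, 255, 255, 255, 255, 255])

```text
clock: 17.5
position: [526.7, 182.5, 93.4]
ee_rot: [0.98, -0.196, -0.017, 0.007]
contact_force: [-9.9, 3.0, 0.7]
gripper_width: -0.3
```

```bash
python3 - <<'E'
from h import *
here()
E
```

```text
t 17.5 box [-132.7   -3.8   89.4] F box [-10.3  -1.    0.7] w -0.3 yaw -22.63
```

Call:
send_rows(translation=[[0.004, -0.001, -0.002], [0.008, -0.002, -0.003], [0.011, -0.003, -0.0045], [0.014, -0.003, -0.0045], [0.017, -0.003, -0.0045], [0.019, -0.003, -0.0045], [0.019, -0.003, -0.0045]], yaw=[0, 0, 0, 0, 0, 0, 0], fingers=[255, 255, 255, 255, 255, 255, 255])

```text
clock: 18.2
position: [537.9, 176.6, 92.5]
ee_rot: [0.98, -0.197, -0.025, 0.01]
contact_force: [-7.5, 1.4, -5.0]
gripper_width: -0.1
```

```bash
python3 - <<'E'
from h import *
here()
s=read_state();M=R.from_quat(s['ee_rot']).as_matrix();print('toolz box',M[:,2]@EX,M[:,2]@EY,M[2,2])
save('wrist','w19')
E
```

```text
t 18.2 box [-120.1   -5.1   88.5] F box [-7.5 -1.6 -5. ] w -0.1 yaw -22.83
toolz box -0.0447514298219405 -0.029982005045173593 -0.9985481405031825
```

View pics/w19.png

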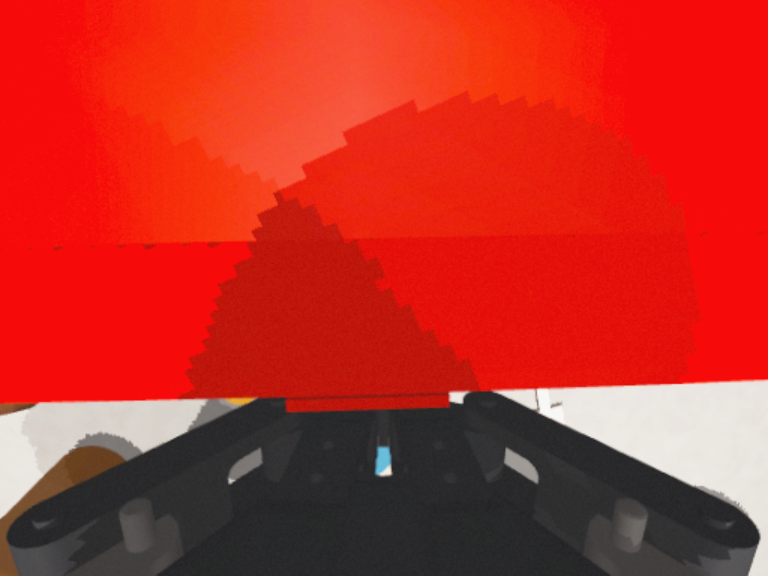

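Call:
send_rows(translation=[[0.003, 0, -0.002], [0.006, -0.001, -0.004], [0.009, -0.001, -0.005], [0.011, -0.001, -0.006], [0.011, -0.001, -0.006], [0.011, -0.001, -0.006]], yaw=[0, 0, 0, 0, 0, 0], fingers=[255, 255, 255, 255, 255, 255])

```text
clock: 18.85
position: [540.9, 172.9, 94.0]
ee_rot: [0.979, -0.198, -0.033, 0.013]
contact_force: [-13.7, 6.0, -1.9]
gripper_width: -0.1
```

```bash
python3 - <<'E'
from h import *
here();save('side','s20');
a=cv2.imread('pics/s20_raw.png')[90:190,185:285];cv2.imwrite('pics/sz20.png',cv2.resize(a,None,fx=6,fy=6,interpolation=cv2.INTER_CUBIC))
E
```

```text
t 18.85 box [-115.9   -7.3   90. ] F box [-15.    0.3  -1.9] w -0.1 yaw -22.97
```

View pics/sz20.png

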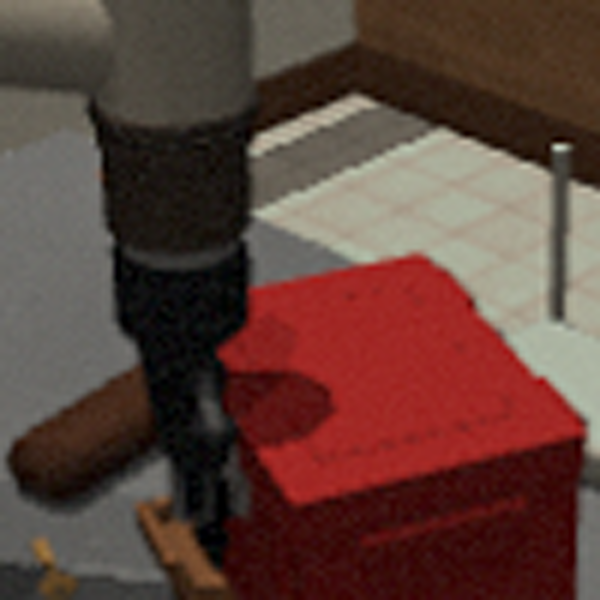

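Call:
send_rows(translation=[[-0.004, 0, 0], [-0.012, -0.002, 0], [-0.03, -0.005, 0], [-0.05, -0.007, -0.03], [-0.06, -0.007, -0.06], [-0.065, -0.007, -0.09], [-0.065, -0.007, -0.09]], yaw=[0, -0.5, -0.5, -0.5, -0.5, -0.5, -0.5], fingers=[255, 255, 255, 255, 255, 255, 255])

```text
clock: 19.6
position: [492.1, 207.6, 192.2]
ee_rot: [0.981, -0.193, -0.029, 0.01]
contact_force: [0.0, 0.1, 0.2]
gripper_width: -0.1
```

```bash
python3 - <<'E'
from h import *
here();c=cam('wrist')
save('wrist','w21');save('side','s21')
s=read_state();M=R.from_quat(s['ee_rot']).as_matrix();print('toolz box',M[:,2]@EX,M[:,2]@EY,M[2,2])
a=cv2.imread('pics/s21_raw.png')[100:200,185:285];cv2.imwrite('pics/sz21.png',cv2.resize(a,None,fx=6,fy=6,interpolation=cv2.INTER_CUBIC))
from ear import ear
for L in (0,.1,.2,.4): 
    e=ear(L,60,12); print(L,proj(c,[b2w(e[0],0,e[1]),b2w(-100.5,0,149),b2w(-89.5,0,160)]).round(1).tolist())
E
```

```text
t 19.6 box [-174.3    6.2  188.2] F box [-0.   0.1  0.2] w -0.1 yaw -22.34
toolz box -0.05899706108899398 -0.03709284929248716 -0.997568778237484
0 [[256.3, 105.8], [261.7, 100.4], [263.0, 80.1]]
0.1 [[256.3, 112.4], [261.7, 100.4], [263.0, 80.1]]
0.2 [[256.4, 118.7], [261.7, 100.4], [263.0, 80.1]]
0.4 [[256.6, 130.9], [261.7, 100.4], [263.0, 80.1]]
```

View pics/w21.png

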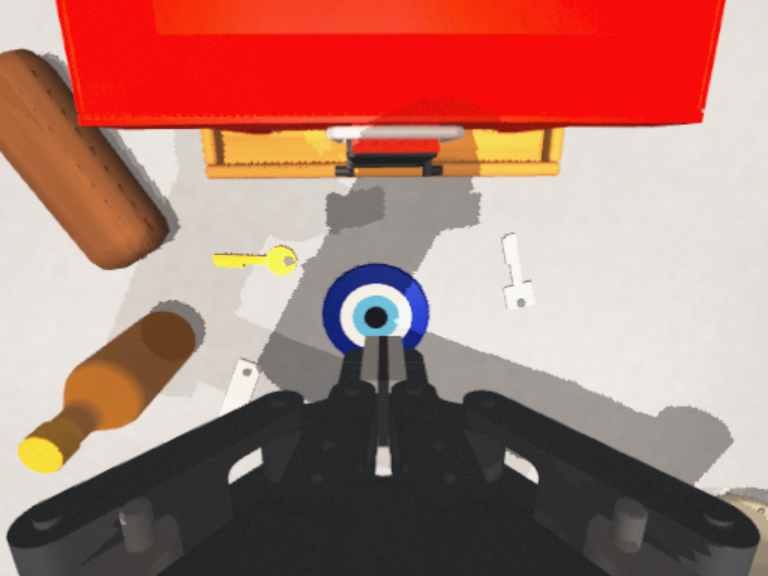

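View pics/sz21.png

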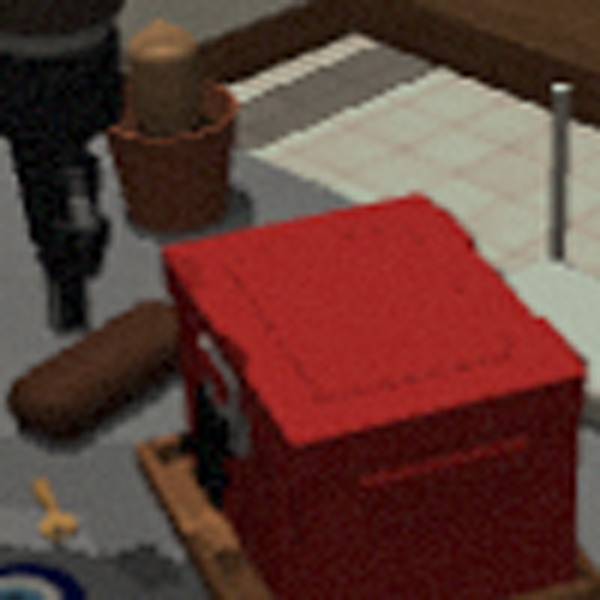

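```bash
python3 - <<'E'
import cv2
a=cv2.imread('pics/w21_raw.png')[75:125,205:315];cv2.imwrite('pics/wz21.png',cv2.resize(a,None,fx=7,fy=7,interpolation=cv2.INTER_CUBIC))
E
```

```text
(no output)
```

View pics/wz21.png

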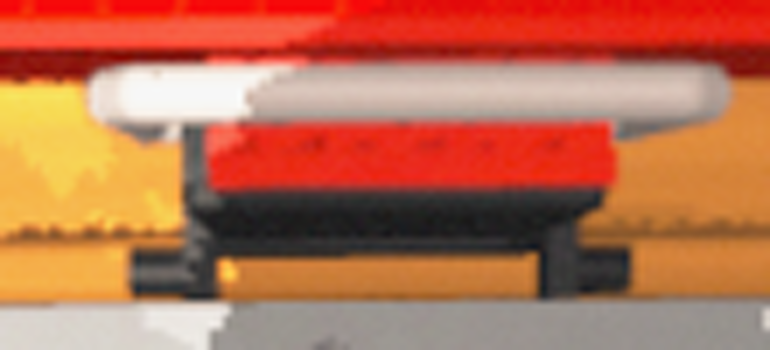

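```bash
python3 - <<'E'
from ear import *
c=cam('wrist')
f=lambda x,y,z:((proj(c,[b2w(x,y,z)])[0,1]-75+.5)*7).round(0)
print('tray',f(-119,0,16),f(-119,0,-4),'lip top',f(-100.5,0,149),f(-100.5,0,144.5),f(-100.5,0,141),'bar',f(-93.5,0,147),'lidtop',f(-89.5,0,160.5))
for L in (0,.035,.07,.1,.15,.2):
    t=ear(L,60,12);t2=ear(L,52,12);e=ear(L,36,19);e2=ear(L,35,20);print(L,f(t[0],0,t[1]),f(t2[0],0,t2[1]),'ear',f(e[0],0,e[1]),f(e2[0],0,e2[1]))
E
```

```text
tray 291.0 283.0 lip top 162.0 162.0 162.0 bar 76.0 lidtop 14.0
0 204.0 205.0 ear 267.0 276.0
0.035 220.0 220.0 ear 278.0 287.0
0.07 237.0 234.0 ear 289.0 297.0
0.1 251.0 247.0 ear 298.0 306.0
0.15 273.0 267.0 ear 312.0 320.0
0.2 296.0 287.0 ear 327.0 334.0
```

```bash
python3 - <<'E'
from h import *
here()
print(rel([(-150,0,150),(-140,0,96),(-118,0,96),(-110,0,96)]))
E
```

```text
t 19.7 box [-175.7    4.1  184. ] F box [-0.6 -0.1 -0.7] w -0.2 yaw -22.45
[[0.0276, 0.0029, 0.0325], [0.0408, 0.0009, 0.0858], [0.0628, 0.0009, 0.0845], [0.0707, 0.0009, 0.084]]
```

Call:
send_rows(translation=[[0.014, 0.002, 0.016], [0.0276, 0.003, 0.0325], [0.033, 0.002, 0.055], [0.04, 0.001, 0.078], [0.0408, 0.001, 0.0858], [0.046, 0.001, 0.0855], [0.053, 0.001, 0.085], [0.058, 0.001, 0.0848], [0.058, 0.001, 0.0848]], yaw=[0, 0, 0, 0, 0, 0, 0, 0, 0], fingers=[255, 255, 255, 255, 255, 255, 255, 255, 255])

```text
clock: 20.6
position: [538.5, 182.2, 101.0]
ee_rot: [0.98, -0.194, -0.032, 0.012]
contact_force: [-0.1, 0.1, -0.1]
gripper_width: -0.0
```

```bash
python3 - <<'E'
from h import *
here()
print(rel([(-118,0,96),(-110,0,96),(-107,0,96)]))
E
```

```text
t 20.6 box [-121.7    0.4   97. ] F box [-0.1  0.1 -0.1] w -0.0 yaw -22.48
[[0.0038, 0.0004, 0.0008], [0.0117, 0.0004, 0.0003], [0.0147, 0.0004, 0.0002]]
```

Call:
send_rows(translation=[[0.003, 0.0, 0.0005], [0.005, 0.0, 0.0005], [0.007, 0, 0.0005], [0.009, 0, 0.0005], [0.011, 0, 0.0005], [0.0125, 0, 0.0005], [0.0125, 0, 0.0005], [0.0125, 0, 0.0005]], yaw=[0, 0, 0, 0, 0, 0, 0, 0], fingers=[255, 255, 255, 255, 255, 255, 255, 255])

```text
clock: 21.4
position: [543.3, 178.4, 98.9]
ee_rot: [0.98, -0.194, -0.038, 0.013]
contact_force: [-18.7, 9.3, 6.0]
gripper_width: 0.1
```

```bash
python3 - <<'E'
from h import *
here()
E
```

```text
t 21.4 box [-115.8   -1.3   94.9] F box [-20.9   1.5   6. ] w 0.1 yaw -22.5
```

Call:
send_rows(translation=[[-0.004, 0, 0], [-0.012, 0, 0], [-0.03, 0, -0.01], [-0.045, 0, -0.02], [-0.05, 0, -0.03], [-0.05, 0, -0.03]], yaw=[0, 0, 0, 0, 0, 0], fingers=[255, 255, 255, 255, 255, 255])

```text
clock: 22.0
position: [500.5, 198.8, 134.6]
ee_rot: [0.98, -0.194, -0.036, 0.012]
contact_force: [0.8, -0.0, 0.5]
gripper_width: -0.4
```

```bash
python3 - <<'E'
from ear import *
here();c=cam('wrist');print('cam box',tobox(c[2][:3,3],OFF))
save('wrist','w22')
a=cv2.imread('pics/w22_raw.png')[130:200,190:300];cv2.imwrite('pics/wz22.png',cv2.resize(a,None,fx=7,fy=7,interpolation=cv2.INTER_CUBIC))
f=lambda x,y,z:((proj(c,[b2w(x,y,z)])[0,1]-130+.5)*7).round(0)
print('tray',f(-119,0,16),f(-119,0,-4),'lip top',f(-100.5,0,149),f(-100.5,0,144.5),f(-100.5,0,141),'bar',f(-93.5,0,147),'lidtop',f(-89.5,0,160.5))
for L in (0,.035,.07,.1,.15,.2):
    t=ear(L,60,12);t2=ear(L,52,12);e=ear(L,36,19);e2=ear(L,35,20);print(L,f(t[0],0,t[1]),f(t2[0],0,t2[1]),'ear',f(e[0],0,e[1]),f(e2[0],0,e2[1]))
E
```

```text
t 22.0 box [-163.2    1.2  130.6] F box [0.8 0.3 0.5] w -0.4 yaw -22.4
cam box [-87.53685448   5.54627354 268.32144592]
tray 24.0 6.0 lip top -8.0 -16.0 -22.0 bar -129.0 lidtop -193.0
0 -57.0 -50.0 ear 38.0 50.0
0.035 -37.0 -32.0 ear 52.0 63.0
0.07 -17.0 -14.0 ear 66.0 77.0
0.1 0.0 1.0 ear 77.0 88.0
0.15 29.0 27.0 ear 96.0 107.0
0.2 57.0 52.0 ear 115.0 125.0
```

View pics/wz22.png

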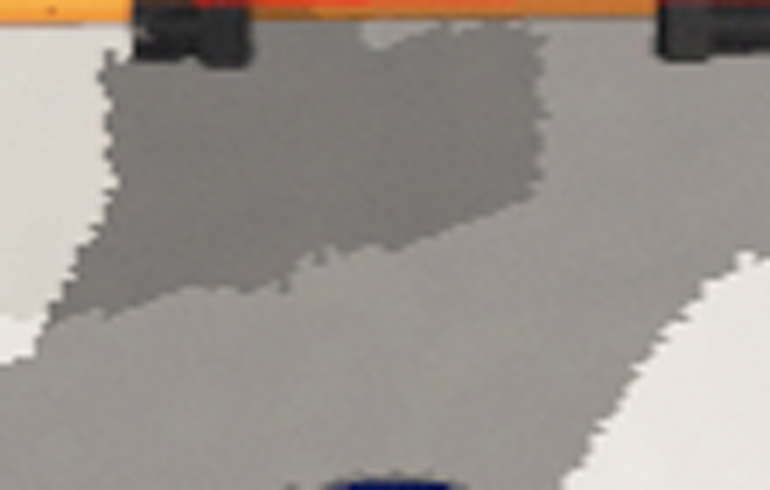

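View pics/w22.png

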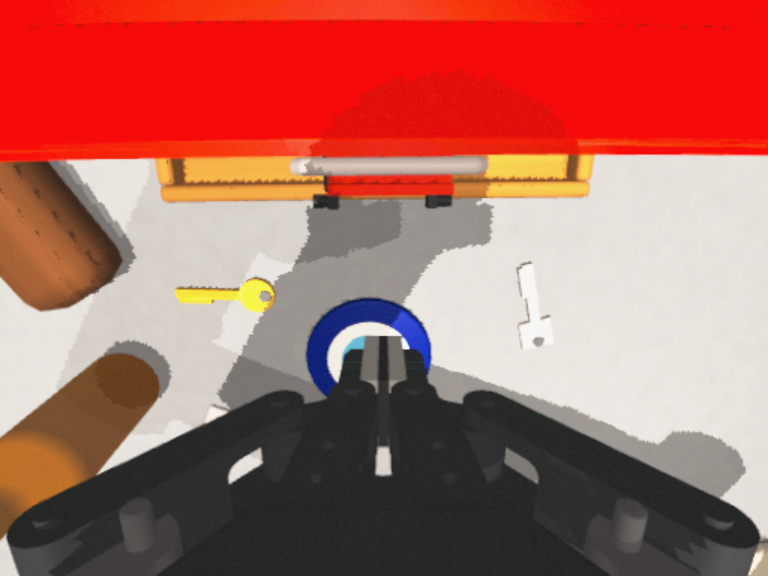

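```bash
python3 - <<'E'
from h import *
print(rel([(-205,0,140)]))
E
```

```text
[[-0.0424, 0.0011, -0.0076]]
```

Call:
send_rows(translation=[[-0.015, 0.001, -0.003], [-0.03, 0.001, -0.0076], [-0.0424, 0.001, -0.0076], [-0.0424, 0.001, -0.0076]], yaw=[0, 0, 0, 0], fingers=[255, 255, 255, 255])

```text
clock: 22.45
position: [459.9, 214.2, 144.3]
ee_rot: [0.98, -0.193, -0.037, 0.012]
contact_force: [-0.2, 0.5, 0.3]
gripper_width: -0.1
```

```bash
python3 - <<'E'
from ear import *
here();c=cam('wrist');print('cam box',tobox(c[2][:3,3],OFF))
save('wrist','w23')
a=cv2.imread('pics/w23_raw.png')[40:120,200:310];cv2.imwrite('pics/wz23.png',cv2.resize(a,None,fx=7,fy=7,interpolation=cv2.INTER_CUBIC))
f=lambda x,y,z:((proj(c,[b2w(x,y,z)])[0,1]-40+.5)*7).round(0)
print('tray',f(-119,0,16),f(-119,0,-4),'lip top',f(-100.5,0,149),f(-100.5,0,144.5),f(-100.5,0,141),'bar',f(-93.5,0,147),'lidtop',f(-89.5,0,160.5))
for L in (0,.035,.07,.1,.15,.2):
    t=ear(L,60,12);t2=ear(L,52,10);t3=ear(L,60,0);e=ear(L,36,19);e2=ear(L,35,20);print(L,f(t[0],0,t[1]),f(t2[0],0,t2[1]),f(t3[0],0,t3[1]),'ear',f(e[0],0,e[1]),f(e2[0],0,e2[1]))
E
```

```text
t 22.45 box [-206.5    0.   140.3] F box [-0.3  0.4  0.3] w -0.1 yaw -22.35
cam box [-130.72669082    4.53611107  278.00017465]
tray 298.0 305.0 lip top -144.0 -124.0 -110.0 bar -269.0 lidtop -443.0
0 145.0 114.0 19.0 ear 194.0 204.0
0.035 166.0 133.0 41.0 ear 207.0 217.0
0.07 187.0 151.0 63.0 ear 221.0 230.0
0.1 204.0 167.0 82.0 ear 232.0 241.0
0.15 233.0 193.0 113.0 ear 250.0 259.0
0.2 261.0 219.0 143.0 ear 267.0 275.0
```

View pics/wz23.png

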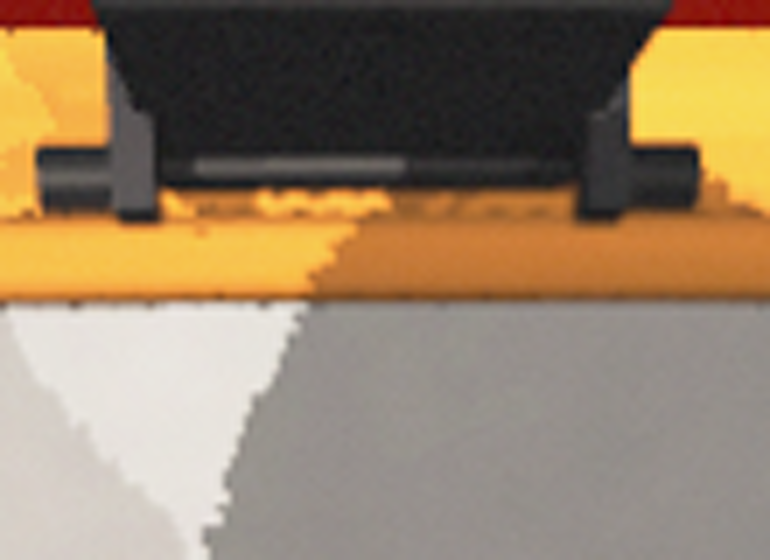

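```bash
python3 - <<'E'
import cv2
a=cv2.imread('pics/w23_raw.png')[0:75,200:310];cv2.imwrite('pics/wz23b.png',cv2.resize(a,None,fx=7,fy=7,interpolation=cv2.INTER_CUBIC))
E
```

```text
(no output)
```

View pics/wz23b.png

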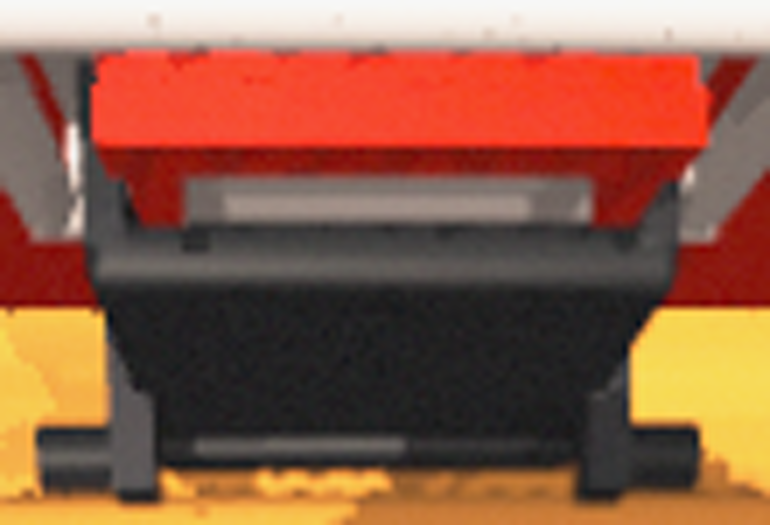

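```bash
python3 - <<'E'
import h
from ear import *
c=cam('wrist')
for off in (8.,8.7,9.5):
    h.OFF=off
    f=lambda x,z:((proj(c,[h.b2w(x,0,z)])[0,1]+.5)*7).round(0)
    print(off,'wallbase',f(-85,0),'lip',f(-100.5,149.0),'bar edge',f(-96,147))
    for L in (0,.03,.06,.09):
        print('  ',L,[f(*ear(L,s,n)) for s,n in ((0,10),(-5,10),(52,10),(52,12),(60,12))])
E
```

```text
8.0 wallbase 324.0 lip 178.0 bar edge 101.0
   0 [np.float64(331.0), np.float64(320.0), np.float64(418.0), np.float64(439.0), np.float64(448.0)]
   0.03 [np.float64(330.0), np.float64(317.0), np.float64(434.0), np.float64(455.0), np.float64(466.0)]
   0.06 [np.float64(330.0), np.float64(313.0), np.float64(450.0), np.float64(471.0), np.float64(483.0)]
   0.09 [np.float64(329.0), np.float64(310.0), np.float64(466.0), np.float64(487.0), np.float64(501.0)]
8.7 wallbase 318.0 lip 165.0 bar edge 88.0
   0 [np.float64(321.0), np.float64(309.0), np.float64(410.0), np.float64(431.0), np.float64(441.0)]
   0.03 [np.float64(320.0), np.float64(306.0), np.float64(426.0), np.float64(448.0), np.float64(459.0)]
   0.06 [np.float64(319.0), np.float64(303.0), np.float64(442.0), np.float64(464.0), np.float64(476.0)]
   0.09 [np.float64(318.0), np.float64(300.0), np.float64(458.0), np.float64(479.0), np.float64(494.0)]
9.5 wallbase 311.0 lip 149.0 bar edge 72.0
   0 [np.float64(309.0), np.float64(297.0), np.float64(402.0), np.float64(423.0), np.float64(432.0)]
   0.03 [np.float64(309.0), np.float64(294.0), np.float64(418.0), np.float64(439.0), np.float64(450.0)]
   0.06 [np.float64(308.0), np.float64(291.0), np.float64(434.0), np.float64(455.0), np.float64(468.0)]
   0.09 [np.float64(307.0), np.float64(288.0), np.float64(450.0), np.float64(471.0), np.float64(486.0)]
```

```bash
python3 - <<'E'
from h import *
here();s=read_state();M=R.from_quat(s['ee_rot']).as_matrix();print('toolz box',M[:,2]@EX,M[:,2]@EY)
print(rel([(-150,0,104),(-122,0,104),(-116,0,104),(-108,0,104)]))
E
```

```text
t 22.5 box [-2.058e+02  2.000e-01  1.402e+02] F box [-0.7  0.3 -0.8] w 0.1 yaw -22.36
toolz box -0.067084977337857 -0.03818077258473087
[[0.0581, -0.001, 0.0324], [0.0861, -0.0009, 0.0305], [0.0921, -0.0009, 0.0301], [0.1, -0.0009, 0.0296]]
```

Call:
send_rows(translation=[[0.03, -0.001, 0.015], [0.0581, -0.001, 0.0324], [0.075, -0.001, 0.031], [0.0861, -0.001, 0.0305], [0.09, -0.001, 0.0303], [0.093, -0.001, 0.0301], [0.096, -0.001, 0.03], [0.098, -0.001, 0.03], [0.099, -0.001, 0.03], [0.099, -0.001, 0.03], [0.099, -0.001, 0.03]], yaw=[0, 0, 0, 0, 0, 0, 0, 0, 0, 0, 0], fingers=[255, 255, 255, 255, 255, 255, 255, 255, 255, 255, 255])

```text
clock: 23.6
position: [542.8, 179.8, 107.7]
ee_rot: [0.98, -0.192, -0.043, 0.013]
contact_force: [-20.9, 12.4, 8.1]
gripper_width: -0.1
```

```bash
python3 - <<'E'
from h import *
here();s=read_state();M=R.from_quat(s['ee_rot']).as_matrix();print('toolz box',M[:,2]@EX,M[:,2]@EY)
E
```

```text
t 23.6 box [-116.9   -0.2  103.7] F box [-24.    3.5   8.1] w -0.1 yaw -22.31
toolz box -0.07889922570507973 -0.041376883155912494
```

```bash
python3 - <<'E'
from h import *
print(rel([(-125,0,104),(-206,0,140)]))
E
```

```text
[[-0.0081, -0.0002, 0.0004], [-0.0917, 0.0009, -0.0291]]
```

Call:
send_rows(translation=[[-0.003, 0, 0], [-0.0081, 0, 0], [-0.03, 0, 0], [-0.06, 0, -0.015], [-0.0917, 0.0009, -0.0291], [-0.0917, 0.0009, -0.0291], [-0.0917, 0.0009, -0.0291], [-0.0917, 0.0009, -0.0291]], yaw=[0, 0, 0, 0, 0, 0, 0, 0], fingers=[255, 255, 255, 255, 255, 255, 255, 255])

```text
clock: 24.4
position: [460.8, 213.7, 143.7]
ee_rot: [0.98, -0.193, -0.043, 0.013]
contact_force: [-0.4, -0.5, 0.1]
gripper_width: 0.1
```

```bash
python3 - <<'E'
import h
from ear import *
here();c=cam('wrist')
save('wrist','w24')
a=cv2.imread('pics/w24_raw.png')[0:85,200:310];cv2.imwrite('pics/wz24.png',cv2.resize(a,None,fx=7,fy=7,interpolation=cv2.INTER_CUBIC))
s=read_state();M=R.from_quat(s['ee_rot']).as_matrix();print('toolz box',M[:,2]@EX,M[:,2]@EY)
for off in (8.5,9.5,10.5):
    h.OFF=off
    f=lambda x,z:((proj(c,[h.b2w(x,0,z)])[0,1]+.5)*7).round(0)
    print(off,'wallbase',f(-85,0),'tray',((proj(c,[TRAY-109.5*EX+np.array([0,0,20])])[0,1]+.5)*7).round(),'lip',f(-100.5,149.0),'bar edge',f(-96,147))
    for L in (0,.03,.06,.09):
        print('  ',L,[f(*ear(L,s,n)).item() for s,n in ((0,10),(-5,10),(52,10),(52,12),(60,12))])
E
```

```text
t 24.4 box [-2.055e+02 -1.000e-01  1.397e+02] F box [-0.2 -0.6  0.1] w 0.1 yaw -22.34
toolz box -0.07912348498962175 -0.04204001373778515
8.5 wallbase 306.0 tray 574.0 lip 169.0 bar edge 90.0
   0 [320.0, 309.0, 404.0, 425.0, 434.0]
   0.03 [319.0, 306.0, 420.0, 441.0, 452.0]
   0.06 [319.0, 303.0, 436.0, 458.0, 470.0]
   0.09 [318.0, 300.0, 452.0, 474.0, 488.0]
9.5 wallbase 297.0 tray 574.0 lip 150.0 bar edge 71.0
   0 [305.0, 294.0, 393.0, 414.0, 423.0]
   0.03 [305.0, 291.0, 409.0, 431.0, 441.0]
   0.06 [304.0, 288.0, 425.0, 447.0, 459.0]
   0.09 [303.0, 284.0, 442.0, 463.0, 477.0]
10.5 wallbase 288.0 tray 574.0 lip 130.0 bar edge 51.0
   0 [291.0, 279.0, 382.0, 404.0, 413.0]
   0.03 [290.0, 275.0, 398.0, 420.0, 431.0]
   0.06 [289.0, 272.0, 415.0, 436.0, 449.0]
   0.09 [288.0, 269.0, 431.0, 452.0, 467.0]
```

View pics/wz24.png

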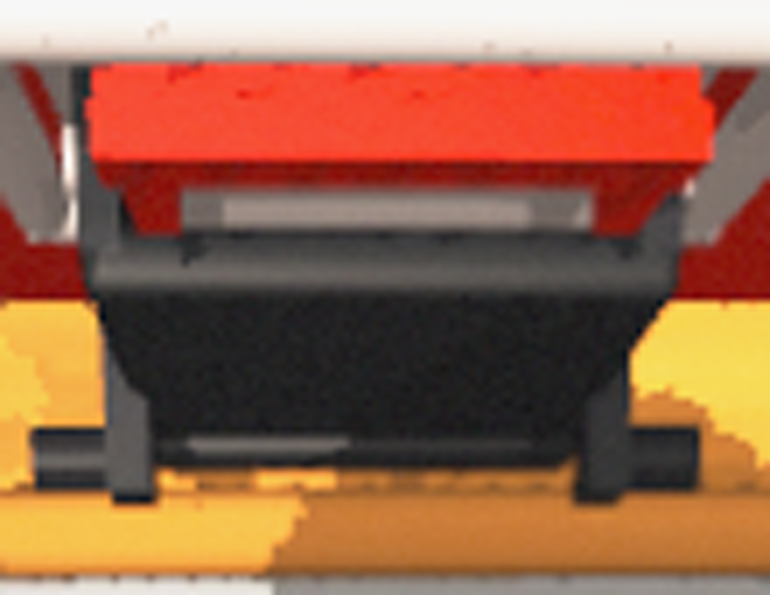

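```bash
python3 - <<'E'
from h import *
print(rel([(-190,0,200),(-100,0,210),(30,0,200),(30,0,165)]))
E
```

```text
[[0.0106, 0.0023, -0.0615], [0.0995, 0.0031, -0.0786], [0.2299, 0.0032, -0.0789], [0.2327, 0.0017, -0.0441]]
```

Call:
send_rows(translation=[[0.0, 0.001, -0.035], [0.0106, 0.002, -0.065], [0.055, 0.003, -0.0786], [0.0995, 0.003, -0.0786], [0.145, 0.003, -0.0786], [0.19, 0.003, -0.0789], [0.2299, 0.003, -0.0789], [0.232, 0.002, -0.055], [0.2327, 0.0017, -0.045], [0.2327, 0.0017, -0.043], [0.2327, 0.0017, -0.043]], yaw=[0, 0, 0, 0, 0, 0, 0, 0, 0, 0, 0], fingers=[255, 255, 255, 255, 255, 255, 255, 255, 255, 255, 255])

```text
clock: 25.55
position: [678.1, 124.2, 167.8]
ee_rot: [0.98, -0.193, -0.043, 0.013]
contact_force: [0.2, 0.0, 0.3]
gripper_width: -0.0
```

```bash
cat > tl.py <<'E'
from h import *
here();s=read_state();M=R.from_quat(s['ee_rot']).as_matrix();print('toolz box',M[:,2]@EX,M[:,2]@EY)
E
python3 tl.py
```

```text
t 25.55 box [ 29.5  -0.  163.8] F box [0.2 0.1 0.3] w -0.0 yaw -22.34
toolz box -0.07976401309788156 -0.04261615980555017
```

Call:
send_rows(translation=[[0, 0, 0.004], [0, 0, 0.007], [-0.002, 0.001, 0.009], [-0.004, 0.002, 0.0095], [-0.006, 0.003, 0.0095], [-0.008, 0.003, 0.0095]], yaw=[0, 0, 0, 0, 0, 0], fingers=[255, 255, 255, 255, 255, 255])

```text
clock: 26.15
position: [673.2, 125.3, 164.8]
ee_rot: [0.981, -0.192, -0.036, 0.011]
contact_force: [4.4, -1.3, 7.7]
gripper_width: -0.2
```

```bash
python3 tl.py
```

```text
t 26.15 box [ 24.6  -0.9 160.8] F box [4.6 0.5 7.7] w -0.2 yaw -22.2
toolz box -0.06640976698713197 -0.03486494942132406
```

Call:
send_rows(translation=[[-0.002, 0.001, 0.004], [-0.005, 0.002, 0.007], [-0.008, 0.003, 0.008], [-0.01, 0.004, 0.008]], yaw=[0, 0, 0, 0], fingers=[255, 255, 255, 255])

```text
clock: 26.55
position: [668.4, 126.4, 164.6]
ee_rot: [0.981, -0.191, -0.026, 0.007]
contact_force: [8.1, -0.8, 12.6]
gripper_width: -0.1
```

Call:
send_rows(translation=[[-0.002, 0.001, 0.004], [-0.005, 0.002, 0.007], [-0.008, 0.003, 0.008], [-0.01, 0.004, 0.008]], yaw=[0, 0, 0, 0], fingers=[255, 255, 255, 255])

```text
clock: 26.95
position: [664.3, 127.4, 164.5]
ee_rot: [0.982, -0.189, -0.016, 0.003]
contact_force: [9.1, -1.2, 12.1]
gripper_width: 0.1
```

```bash
python3 tl.py
```

```text
t 26.95 box [ 15.5  -2.3 160.5] F box [ 8.9  2.4 12.1] w 0.1 yaw -21.85
toolz box -0.029350617483125743 -0.01305244273474436
```

Call:
send_rows(translation=[[-0.002, 0.0, 0.004], [-0.005, 0.001, 0.007], [-0.008, 0.002, 0.008], [-0.01, 0.002, 0.008]], yaw=[0, 0.3, 0.5, 0.5], fingers=[255, 255, 255, 255])

```text
clock: 27.35
position: [661.0, 129.4, 164.4]
ee_rot: [0.981, -0.193, -0.005, 0.001]
contact_force: [7.8, -4.0, 13.4]
gripper_width: -0.3
```

Call:
send_rows(translation=[[-0.002, 0.0, 0.004], [-0.005, 0.001, 0.007], [-0.008, 0.001, 0.008], [-0.01, 0.001, 0.008]], yaw=[0, 0.3, 0.5, 0.5], fingers=[255, 255, 255, 255])

```text
clock: 27.75
position: [658.1, 131.7, 164.5]
ee_rot: [0.981, -0.196, 0.004, -0.002]
contact_force: [9.2, -6.2, 14.2]
gripper_width: 0.2
```

Call:
send_rows(translation=[[-0.002, 0.0, 0.004], [-0.005, 0.0, 0.007], [-0.008, 0.0, 0.008], [-0.01, 0.0, 0.008]], yaw=[0, 0.3, 0.5, 0.5], fingers=[255, 255, 255, 255])

```text
clock: 28.15
position: [655.4, 134.4, 164.6]
ee_rot: [0.98, -0.199, 0.014, -0.004]
contact_force: [8.2, -7.4, 16.0]
gripper_width: -0.2
```

```bash
python3 tl.py
```

```text
t 28.15 box [  4.6   0.7 160.6] F box [10.4 -3.7 16. ] w -0.2 yaw -22.92
toolz box 0.026052719650306772 0.012376558162064058
```

Call:
send_rows(translation=[[-0.002, 0.0, 0.004], [-0.005, -0.001, 0.007], [-0.008, -0.001, 0.008], [-0.01, -0.001, 0.008]], yaw=[0, -0.3, -0.5, -0.5], fingers=[255, 255, 255, 255])

```text
clock: 28.55
position: [653.0, 137.7, 164.7]
ee_rot: [0.981, -0.193, 0.023, -0.005]
contact_force: [6.6, -7.8, 16.4]
gripper_width: 0.1
```

Call:
send_rows(translation=[[0, 0.0, -0.004], [0, 0.0, -0.02], [-0.03, 0, -0.04], [-0.07, 0, -0.045], [-0.11, 0, -0.045], [-0.15, 0, -0.04], [-0.15, 0, 0.0], [-0.15, 0, 0.03], [-0.15, 0, 0.03]], yaw=[0, 0, 0, 0, 0, 0, 0, 0, 0], fingers=[255, 255, 255, 255, 255, 255, 255, 255, 255])

```text
clock: 29.45
position: [511.7, 193.0, 123.8]
ee_rot: [0.981, -0.193, 0.019, -0.001]
contact_force: [0.0, -1.0, -0.2]
gripper_width: -0.5
```

```bash
python3 tl.py; python3 - <<'E'
from h import *
print(rel([(-135,0,94),(-122,0,92),(-110,0,92)]))
E
```

```text
t 29.45 box [-1.506e+02  1.000e-01  1.198e+02] F box [ 0.4 -0.9 -0.2] w -0.5 yaw -22.27
toolz box 0.03640831050380638 0.010248450534601345
[[0.0147, 0.0005, 0.0264], [0.0276, 0.0005, 0.0288], [0.0396, 0.0005, 0.0293]]
```

Call:
send_rows(translation=[[0.007, 0.0005, 0.015], [0.0147, 0.0005, 0.0275], [0.021, 0.0005, 0.029], [0.0276, 0.0005, 0.0295], [0.031, 0.0005, 0.0298], [0.034, 0.0005, 0.03], [0.037, 0.0005, 0.0302], [0.039, 0.0005, 0.0303], [0.041, 0.0005, 0.0303], [0.041, 0.0005, 0.0303]], yaw=[0, 0, 0, 0, 0, 0, 0, 0, 0, 0], fingers=[255, 255, 255, 255, 255, 255, 255, 255, 255, 255])

```text
clock: 30.45
position: [545.9, 178.7, 95.0]
ee_rot: [0.981, -0.193, 0.015, -0.001]
contact_force: [-17.7, 11.1, 7.6]
gripper_width: -0.0
```

```bash
python3 tl.py
```

```text
t 30.45 box [-113.5   -0.    91. ] F box [-20.6   3.5   7.6] w -0.0 yaw -22.29
toolz box 0.02867696722709593 0.008546896634878638
```

Call:
send_rows(translation=[[-0.003, 0, 0], [-0.0081, 0, 0], [-0.03, 0, 0], [-0.06, 0, -0.02], [-0.092, 0.0, -0.05], [-0.092, 0.0, -0.05], [-0.092, 0.0, -0.05], [-0.092, 0.0, -0.05]], yaw=[0, 0, 0, 0, 0, 0, 0, 0], fingers=[255, 255, 255, 255, 255, 255, 255, 255])

```text
clock: 31.25
position: [459.6, 213.3, 141.9]
ee_rot: [0.981, -0.194, 0.015, -0.001]
contact_force: [-0.3, -0.3, -0.3]
gripper_width: 0.1
```

```bash
python3 tl.py; python3 - <<'E'
import h
from ear import *
c=cam('wrist');save('wrist','w25');save('top','t25');save('side','s25')
a=cv2.imread('pics/w25_raw.png')[50:130,200:310];cv2.imwrite('pics/wz25.png',cv2.resize(a,None,fx=7,fy=7,interpolation=cv2.INTER_CUBIC))
for off in (9.5,):
    h.OFF=off
    f=lambda x,z:((proj(c,[h.b2w(x,0,z)])[0,1]-50+.5)*7).round(0)
    print(off,'wallbase',f(-85,0),'tray',((proj(c,[TRAY-109.5*EX+np.array([0,0,20])])[0,1]-50+.5)*7).round(),'lip',f(-100.5,149.0),'bar edge',f(-96,147))
    for L in (0,.03,.06,.09):
        print('  ',L,[f(*ear(L,s,n)).item() for s,n in ((0,10),(-5,10),(52,10),(52,12),(60,12))])
E
```

```text
t 31.25 box [-206.5   -0.9  137.9] F box [-0.2 -0.4 -0.3] w 0.1 yaw -22.33
toolz box 0.028512532035113832 0.00802068401914714
9.5 wallbase 79.0 tray 328.0 lip -191.0 bar edge -258.0
   0 [3.0, -14.0, 132.0, 152.0, 166.0]
   0.03 [2.0, -17.0, 147.0, 167.0, 182.0]
   0.06 [1.0, -20.0, 162.0, 182.0, 199.0]
   0.09 [-0.0, -24.0, 176.0, 196.0, 215.0]
```

View pics/wz25.png

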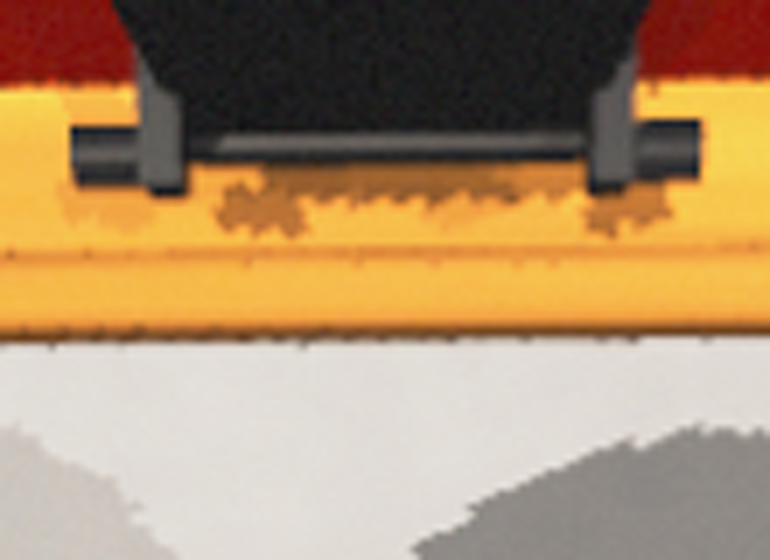

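View pics/t25.png

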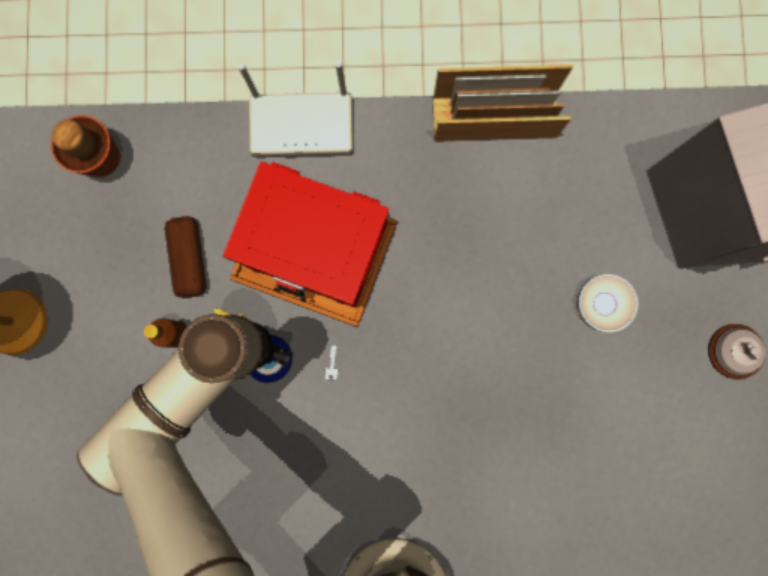

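View pics/w25.png

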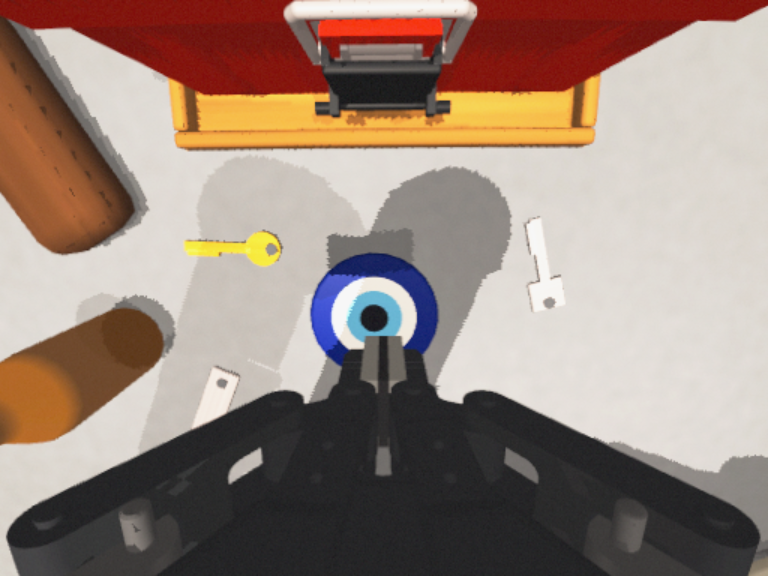

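Wrist view: the wire bar (row ~10) sits behind the red keeper lip (row ~30). The lever hangs down the wall with its tab edge at row ~107, and the keys and coaster are in place.

```bash
python3 -c "
from bench import *
print(job_done())"
```

```text
the job is handed in; nothing more can be done
None
```

I shut the lid onto its seal, hooked the wire loop behind the keeper, and pressed the lever home. I handed the job in at about 31 s, and no verdict was reported.

**Lid:** I pressed it down with about 7.5 N.

**Loop:** I lowered the lever to about 1.2 rad with the loop held upright. The loop first caught on the keeper's lip, because the unlatched lid sits about 5 mm higher there. I pushed it over with the fingertip just above the lip.

**Lever:** The first presses stopped at about 0.07 rad. I put that down to the tool having tilted under load, so that the upper gripper probably met the lid or lip. I took the tilt out by dragging the closed fingers across the top of the lid. I then pressed again at about 21 N until it stopped.

**Last checks:**
- **Lever position:** the tab edges in the wrist picture match 0 rad to within about 0.02. The final fingertip position was about 1 mm further in than the nominal home face, within calibration error.
- **Loop:** it is visible behind the lip, and the robot was clear of the box with force readings near zero.
- **Other things:** the keys, coaster and other objects look unmoved in the pictures. I did not measure their positions.
- **Lid angle:** I did not measure this on its own. I only have the seated loop and the lid top found near its shut height.
- **Forces:** the highest reading was about 26 N during one of the stopped presses (limit 30 N). Readings came only at the end of each move, so brief peaks in between were not seen.

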